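# Wedge packing for a cabinet top

## Robot

A 6-joint arm with a two-finger parallel gripper is mounted at the origin on the work surface. World frame = base frame: x ahead of the robot, y to its left, z up, the work surface at z = 0. Lengths are in mm, angles in rad, forces in N, time in s.
With the tool pointing down it reaches from about 375 to 900 mm from the base axis. Payload 3.1 kg.
Tool frame: the origin (TCP) lies where the fingers leave the gripper's body, on its centre line; the fingertips stand 70 mm ahead of it and the grasp point (between the pads) lies 51 mm ahead of it (r.tip_extent is the distance from the TCP to the fingertips, in mm); z points along the fingers, y is the line along which they close (so a half turn about z gives the same grasp; the last joint's range is limited). The gripper opens to 87 mm and grips with 3 to 60 N. Pads are 19 mm wide; open, the fingers measure 117 mm over their backs; the gripper's body (75 mm by 190 mm) begins 51 mm behind the grasp point.
Start: joints at [-1.433, 0.527, 1.433, -0, 1.181, -0.178], TCP at [194.727, -593.867, 292.248] pointing down, gripper open.
Joint ranges: [-3.08, 3.08], [-0.75, 2.2], [0.22, 2.44], [-1.43, 4.57], [0, 2.65], [-2.85, 2.85]. Speed limits (rad/s): [2.79, 2.79, 3.14, 3.14, 3.14, 3.14].

## Interface

Orientations are given as a unit quaternion [x, y, z, w].
In Python, from bench import r gives the robot as it stands. The module is installed in compiled form; this text tells all that it offers.
- The arm moves only by the tool step_arm, never from a script. Its arguments are lists of equal length, an entry for each row: "offset": the shift along the tool's x, y, z in m, a list of three; "roll": the turn about the tool's z in rad; "hand": the gripper command: -1 is fully open, 1 is shut, values between are in proportion. A call has 1 to 5 rows; each row shifts and turns the commanded pose from where the row before left it, along the tool's axes as they then stand; what a row does not reach is not made up. A row lasts 1/12 s, in which the tool goes at most 41.7 mm and 7.16 degrees, less where a joint would pass 70% of its speed; a pose out of reach is approached as far as the arm can. A call with a gripper value outside its range is refused whole. The fingers move at their own pace and stop on an object; the grip force is fixed at half the most. Time passes only in rows, so rows that do not move let the fingers close. It gives the time, the measured TCP pose, the force, the opening and the grip force at its end, in the units of the state.
- r.observe(): the state, without advancing time (a new reading comes with each control period).
- r.capture(name): name is "scene" or "top" or "wrist"; returns (picture, depth): 480x640x3 uint8, red, green, blue; 480x640 float32, mm along the optical axis (not along the pixel's ray), 0 where there is no reading.
- r.camera_model(name): a dict with "K" (3x3 intrinsics, pixels), "pose" (4x4, takes a point from camera to world coordinates). Camera axes: x right, y up, looking along -z (the intrinsics and any distortion apply to the point x, -y, -z); pixel columns grow to the right and rows downward; lengths in mm; the calibration is good to about 2 mm. A picture is of the moment at which its call begins: read the wrist's pose just before it. camera_model takes no time and is no camera call; for the wrist camera it gives the pose at the moment of the call.
- r.hand_in(): hands the job in; it is judged then, once.
The state is a dict: "time": time; "joints": joint angles; "dq": joint speeds; "joint_torque": joint torques, N m; "position": TCP position; "orientation": TCP orientation; "wrist_force": force on the tool from outside, world axes, zero at the start; "moment": the same for the moment, N m; "width": opening from 0.0 (shut) to 1.0 (fully open); "gripper_force": force on a finger pad.
Only numpy, scipy, OpenCV 4.12 (cv2) and the standard library are available. Lean on these libraries where they do the work, as an engineer would, in place of code of your own. Each camera call takes 0.05 s, during which the arm holds its last target. There are 200 camera calls.

## Task

Build the packing that will carry the middle of the cabinet top between the two square beams at the sides of the bench: on the pine wedge lying alone in the middle of the bench lay a second one head to tail, so that the top comes out level, then the other two wedges (one is kept on edge in the plywood tray) as a second head-to-tail pair, crosswise and centred on the first, so that the pile ends level at the height of the beams. Keep the ends and sides of each pair lined up and the first wedge where it lies, and do not disturb the tin or the sanding block.

Things in the scene. Friction and masses are not known exactly. Their poses are not given: they have to be found in the camera images.
- wedge1: Pine wedge, 120 mm long, 60 wide, 32 thick tapering to 13; about 0.1 kg. Both broad faces slope alike, 4.53 deg to the middle plane. Origin: centre of the middle plane (22.5 thick there); x along the length to the THIN end, y across the width, z square to the middle plane, up or down. Lies flat at any yaw in mid-bench, origin 11.2 up, x dipping 4.53 deg. The pile is built on it; four high it reaches 90 mm, as the beams.
- wedge2: Pine wedge, same as wedge1 in size and axes; centre of mass 9 mm from the origin towards the thick end. Starts flat on the bench on the right (-y), at any yaw.
- wedge3: Pine wedge, same as wedge1 in size and axes; centre of mass 9 mm from the origin towards the thick end. Starts flat on the bench on the right (-y), at any yaw.
- wedge4: Pine wedge, same as wedge1 in size and axes; centre of mass 9 mm from the origin towards the thick end. Starts on edge (y upright, 60 mm tall) in one outer bay of the tray, standing 36 mm proud of the tray's walls; too long to grip by its ends. Set on edge on the bench and pushed sideways near its top it falls over on a broad face.
- tray: Plywood tray fixed to the bench, 150 mm (x) by 156 mm (y), 32 mm high, floor 8 mm thick, walls 9 mm. Origin under its centre, z up. Two outer bays, 38 mm wide, run along its x, centred 50 mm either side of the centre; one holds the wedge on edge, the other the sanding block. The middle bay holds low dowel offcuts.
- sanding_block: Cork sanding block, 110 x 28 x 60 mm, standing on edge in the other outer bay of the tray; origin under its centre, x along its length. A bystander.
- tin: Metal wax tin, 84 mm across, 100 mm high, standing beyond the work; origin under its centre. A bystander.
There are look-alikes about, which are no part of the job. What is shaped like the wedge3 but black or turquoise is not meant. Leave any purple look-alike of the wedge2 alone.

How it is judged (in metres and radians):
At the end, for the whole second after the job is handed in: At rest and released, wedge 1 moved under 20 mm: each pair head to tail, ends within 11 mm, sides 10 mm, middle planes parallel within 2.9 deg, within 7.4 deg of level; upper pair crosswise within 11 deg, centred within 15 mm; upper three origins 34, 56 and 79 mm high, within 5 mm (((angle between the z axis of wedge1 and the z axis of wedge2, either way round below 0.05 rad and x of wedge2 in the frame of wedge1 between -0.011 and 0.011 m and y of wedge2 in the frame of wedge1 between -0.01 and 0.01 m and height (world z) of wedge2 between 0.0286 and 0.0386 m and angle between the z axis of wedge3 and the z axis of wedge4, either way round below 0.05 rad and x of wedge4 in the frame of wedge3 between -0.011 and 0.011 m and y of wedge4 in the frame of wedge3 between -0.01 and 0.01 m and angle between the x axis of wedge1 and the x axis of wedge3, either way round above 1.38 rad and ((height (world z) of wedge3 between 0.0511 and 0.0611 m and height (world z) of wedge4 between 0.0735 and 0.0835 m and horizontal distance between wedge3 and wedge2 below 0.015 m) or (height (world z) of wedge4 between 0.0511 and 0.0611 m and height (world z) of wedge3 between 0.0735 and 0.0835 m and horizontal distance between wedge4 and wedge2 below 0.015 m))) or (angle between the z axis of wedge1 and the z axis of wedge3, either way round below 0.05 rad and x of wedge3 in the frame of wedge1 between -0.011 and 0.011 m and y of wedge3 in the frame of wedge1 between -0.01 and 0.01 m and height (world z) of wedge3 between 0.0286 and 0.0386 m and angle between the z axis of wedge4 and the z axis of wedge2, either way round below 0.05 rad and x of wedge2 in the frame of wedge4 between -0.011 and 0.011 m and y of wedge2 in the frame of wedge4 between -0.01 and 0.01 m and angle between the x axis of wedge1 and the x axis of wedge4, either way round above 1.38 rad and ((height (world z) of wedge4 between 0.0511 and 0.0611 m and height (world z) of wedge2 between 0.0735 and 0.0835 m and horizontal distance between wedge4 and wedge3 below 0.015 m) or (height (world z) of wedge2 between 0.0511 and 0.0611 m and height (world z) of wedge4 between 0.0735 and 0.0835 m and horizontal distance between wedge2 and wedge3 below 0.015 m))) or (angle between the z axis of wedge1 and the z axis of wedge4, either way round below 0.05 rad and x of wedge4 in the frame of wedge1 between -0.011 and 0.011 m and y of wedge4 in the frame of wedge1 between -0.01 and 0.01 m and height (world z) of wedge4 between 0.0286 and 0.0386 m and angle between the z axis of wedge2 and the z axis of wedge3, either way round below 0.05 rad and x of wedge3 in the frame of wedge2 between -0.011 and 0.011 m and y of wedge3 in the frame of wedge2 between -0.01 and 0.01 m and angle between the x axis of wedge1 and the x axis of wedge2, either way round above 1.38 rad and ((height (world z) of wedge2 between 0.0511 and 0.0611 m and height (world z) of wedge3 between 0.0735 and 0.0835 m and horizontal distance between wedge2 and wedge4 below 0.015 m) or (height (world z) of wedge3 between 0.0511 and 0.0611 m and height (world z) of wedge2 between 0.0735 and 0.0835 m and horizontal distance between wedge3 and wedge4 below 0.015 m)))) and distance of wedge1 from where it was at the start of the episode below 0.02 m and angle between the z axis of tray and the z axis of wedge2, either way round below 0.13 rad and angle between the z axis of tray and the z axis of wedge3, either way round below 0.13 rad and angle between the z axis of tray and the z axis of wedge4, either way round below 0.13 rad and linear speed of each of wedge1, wedge2, wedge3, wedge4 below 0.01 m/s); the robot touches nothing.
It fails at once if the tin is disturbed (moved more than 30 mm) (distance of tin from where it was at the start of the episode above 0.03 m).
It fails at once if the sanding block is disturbed (moved more than 30 mm) (distance of sanding_block from where it was at the start of the episode above 0.03 m).
It also fails if it takes over 72 s, if anything falls off the work surface, if the arm or the gripper's body presses on something with over 40 N, if the wrist force passes 120 N, or if a joint passes its speed limit or range.

## Working session

There is one attempt and no reset: what is moved stays moved. The work goes in short steps, Python scripts to look and compute and a tool call to move; the robot and the scene stay as the last step left them, time stands still between calls to the robot, and variables do not carry over. Pictures are saved under pics/ and viewed, at most 10 in all, crops included, and the job is handed in when it is done.

Besides the shell and the picture viewer there is one more tool, called by a JSON object that holds its "name" and its "arguments". step_arm: Moves the arm, as the interface text tells. Its arguments: {"type":"object","properties":{"offset":{"type":"array","items":{"type":"array","items":{"type":"number"}}},"roll":{"type":"array","items":{"type":"number"}},"hand":{"type":"array","items":{"type":"number"}}},"required":["offset","roll","hand"]}

```bash
mkdir -p pics
python3 - <<'E'
from bench import r
import cv2,numpy as np
o=r.observe();print(o)
ims=[]
for n in ("scene","top"):
    p,d=r.capture(n);np.savez(f"{n}0.npz",p=p,d=d,K=r.camera_model(n)["K"],T=r.camera_model(n)["pose"])
    print(n,r.camera_model(n))
    cv2.imwrite(f"pics/{n}0.png",p[:,:,::-1])
E
```

```text
{'time': 0.0, 'joints': array([-1.43248865e+00,  5.28461595e-01,  1.43392358e+00, -1.14813268e-05,
        1.18136071e+00, -1.78494100e-01]), 'dq': array([ 4.57569742e-05, -1.91623691e-04,  5.51140206e-04,  1.65934568e-03,
        2.69520875e-04,  5.82502710e-04]), 'joint_torque': array([-1.37560387e-04, -4.40039885e+01, -1.76589417e+01,  6.32290402e-02,
        5.82777383e-02, -1.50769729e-04]), 'position': array([ 194.65247663, -593.29718707,  291.26749838]), 'orientation': array([ 9.87479872e-01,  1.57741383e-01,  1.63238502e-05, -1.07650699e-03]), 'wrist_force': array([ 0.44567002,  0.34405791, -0.77987685]), 'moment': array([-0.02101422,  0.00706354, -0.00983102]), 'gripper_force': 0.0, 'width': 1.000398941969328}
scene {'K': array([[604.34675573,   0.        , 325.68107064],
       [  0.        , 604.34675573, 235.75971056],
       [  0.        ,   0.        ,   1.        ]]), 'pose': array([[ 8.15952234e-01, -3.36468993e-01,  4.70117612e-01,
         1.11293057e+03],
       [ 5.77890562e-01,  4.51827181e-01, -6.79628353e-01,
        -9.10728115e+02],
       [ 1.62619521e-02,  8.26220803e-01,  5.63111653e-01,
         7.93941923e+02],
       [ 0.00000000e+00,  0.00000000e+00,  0.00000000e+00,
         1.00000000e+00]])}
top {'K': array([[534.83809413,   0.        , 320.87090165],
       [  0.        , 534.83809413, 235.64540328],
       [  0.        ,   0.        ,   1.        ]]), 'pose': array([[-1.72448137e-02,  9.96800098e-01, -7.80524224e-02,
         3.85482563e+02],
       [-9.99793475e-01, -1.80307315e-02, -9.37552814e-03,
        -4.74944008e+01],
       [-1.07528696e-02,  7.78746234e-02,  9.96905170e-01,
         1.39670675e+03],
       [ 0.00000000e+00,  0.00000000e+00,  0.00000000e+00,
         1.00000000e+00]])}
```

View pics/top0.png

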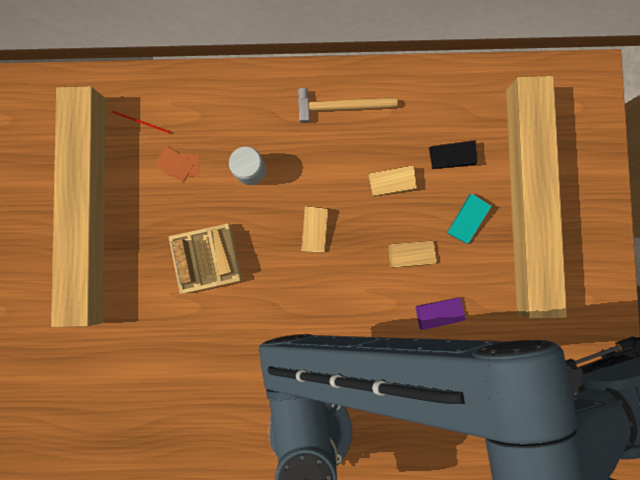

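View pics/scene0.png

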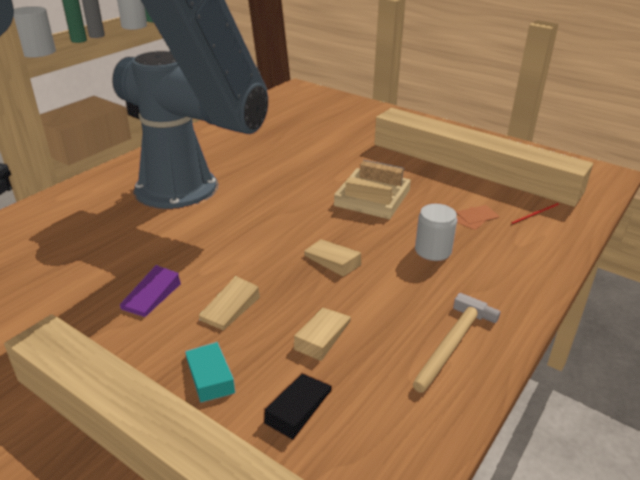

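The top view shows three pine wedges: wedge1 alone at (314,229), and two on the right at (393,180) and (413,253). The black (453,155), turquoise (470,218) and purple (441,312) pieces are look-alikes. In the tray, the right bay holds a pine piece at (220,250), which is wedge4. The left bay holds the cork block at (180,258). The tin is at (246,165). The enlarged crop will confirm these.

```bash
cat > h.py <<'E'
import numpy as np,cv2
from scipy.spatial.transform import Rotation as R
def cloud(d,K,T):
    v,u=np.mgrid[:d.shape[0],:d.shape[1]]
    P=np.stack([(u-K[0,2])/K[0,0]*d,-(v-K[1,2])/K[1,1]*d,-d],-1)
    return P@T[:3,:3].T+T[:3,3]
def fit(W,zmin,sel):
    """wedge-like top face in a pixel region: fit plane, thin direction, rect of points"""
    m=sel&(W[...,2]>zmin)
    n,l,s,_=cv2.connectedComponentsWithStats(m.astype(np.uint8))
    out=[]
    for i in range(1,n):
        if s[i,4]<200: continue
        k=cv2.erode((l==i).astype(np.uint8),np.ones((3,3)))>0
        P=W[k]; A=np.c_[P[:,:2]-P[:,:2].mean(0),np.ones(len(P))]
        c=np.linalg.lstsq(A,P[:,2],rcond=None)[0]
        rect=cv2.minAreaRect(W[l==i][:,:2].astype(np.float32))
        b=cv2.boxPoints(rect); e=[b[1]-b[0],b[2]-b[1]]; e=max(e,key=np.linalg.norm)
        yaw=np.arctan2(e[1],e[0]); 
        if np.dot(c[:2],e)>0: yaw+=np.pi   # thin end = downhill
        yaw=(yaw+np.pi)%(2*np.pi)-np.pi
        out.append((s[i,:4],np.round(rect[0],1),np.round(sorted(rect[1]),1),round(yaw,3),np.round(c[:2],3),round(c[2],1),np.percentile(P[:,2],[5,95]).round(1)))
    return out
E
python3 - <<'E'
from h import *
for n in("top","scene"):
    z=np.load(n+"0.npz");W=cloud(z["d"],z["K"],z["T"])
    ok=(z["d"]>0)&(W[...,0]>300)&(W[...,0]<750)&(abs(W[...,1])<420)&(W[...,2]<130)
    b=ok&(W[...,2]<7);print(n,"bench z",np.median(W[b][:,2]))
    for o in fit(W,9,ok):print(*o)
p=np.load("top0.npz")["p"][:,:,::-1]
a=p[135:345,160:500];cv2.imwrite("pics/crop.png",cv2.resize(a,(782,483),interpolation=cv2.INTER_CUBIC))
E
```

```text
top bench z 0.2702524483609068
[429 141  40  28] [ 698.9 -372.3] [62.2 98.6] 1.648 [ 0.002 -0.156] 20.7 [13.3 29. ]
[229 146  37  39] [672.4 149.7] [80.9 82.7] -1.16 [0.364 0.255] 92.0 [ 46.9 104.2]
[369 165  47  31] [ 634.  -221.6] [ 61.2 116. ] 1.699 [ 0.015 -0.163] 23.2 [14.  32.3]
[447 194  24  49] [ 532. -413.] [ 59.7 114.1] 2.662 [ 0.131 -0.072] 19.9 [12.7 27.2]
[301 206  27  46] [510.2 -16.4] [ 60.3 116.4] 3.043 [ 0.157 -0.017] 22.8 [13.5 32.4]
[168 223  73  71] [440.1 266.5] [152.7 158. ] -1.367 [-0.023  0.032] 46.1 [16.9 71.5]
[389 241  47  27] [ 443. -268.] [ 60.  117.8] -1.497 [-0.016  0.158] 23.4 [13.6 32.4]
[416 297  47  13] [ 313.8 -333.3] [ 28.1 116.8] -1.539 [-0.034  0.162] 21.8 [13.1 31.4]
scene bench z -0.4643224816342695
[334 159  76  57] [443.2 263.1] [153.1 170.7] -1.378 [-0.058  0.063] 42.7 [18.7 68. ]
[415 204  42  54] [679.5 143.8] [80.8 84.3] -1.642 [-0.339  0.799] 68.9 [ 20.3 100.7]
[304 239  57  34] [513.9 -21.9] [ 65.8 120.9] 3.023 [0.111 0.033] 22.1 [13.6 30.8]
[130 272  50  42] [ 315.4 -337.3] [ 31.2 119.7] -1.566 [-0.069  0.112] 19.7 [12.5 28. ]
[199 276  60  51] [ 445.4 -274.3] [ 63.8 121.2] -1.498 [-0.047  0.148] 21.2 [12.8 29.9]
[294 308  57  49] [ 635.8 -227.3] [ 62.3 121.9] 1.707 [-0.003 -0.097] 22.7 [13.9 30.8]
[185 342  47  34] [ 528.4 -392.8] [ 54.2 114.7] 3.133 [ 0.143 -0.095] 18.8 [13.2 25.6]
[272 373  60  53] [ 700.6 -374.3] [62.5 95.5] 1.644 [-0.003 -0.161] 20.5 [13.6 27.2]
```

View pics/crop.png

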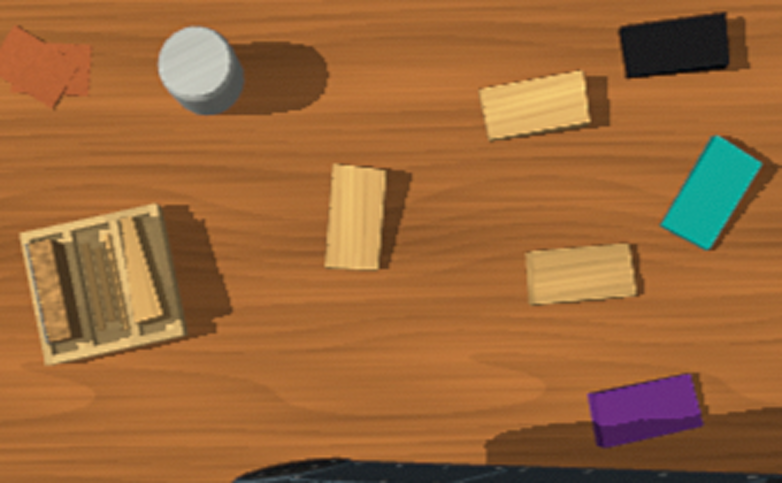

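The crop confirms the pine pieces: the two on the right, at crop (535,105) and (580,273), are wedges 2 and 3. wedge1 is at (356,217), and wedge4 is in the tray's right bay at (140,270) with the cork block at (50,290). I'll call the (580,273) wedge B and take it first.

```bash
cat > plan.py <<'E'
import sys
from h import *
from bench import r
def tool():
    o=r.observe();X=R.from_quat(o["orientation"]).as_matrix()
    return o,X,np.arctan2(X[1,0],X[0,0])
def plan(x,y,z,az,n=None):
    o,X,a=tool()
    roll=(a-az+np.pi)%(2*np.pi)-np.pi
    d=np.array([x,y,z])-o["position"]
    c,s=np.cos(az),np.sin(az)
    t=np.array([d[0]*c+d[1]*s,d[0]*s-d[1]*c,-d[2]])  # tool x=(c,s), y=(s,-c), z down
    n=n or int(np.ceil(np.linalg.norm(t)/38))
    print("t",round(o["time"],2),"pos",o["position"].round(1),"az",round(a,3),"tilt",X[:,2].round(4),"q6",round(o["joints"][5],2),"F",o["wrist_force"].round(1),"w",round(o["width"],3))
    print("roll",round(roll,3),"offset mm (after roll)",t.round(1),"n",n,"per row m",(t/n/1000).round(4))
if __name__=="__main__": plan(*map(float,sys.argv[1:5]))
E
python3 plan.py 443 -268 230 1.644; python3 -c "
from bench import r
from plan import *
o,X,a=tool();T=r.camera_model('wrist')['pose']
print(r.camera_model('wrist')['K'],X.T@(T[:3,3]-o['position']),X.T@T[:3,:3])"
```

```text
t 0.1 pos [ 194.6 -593.4  291.4] az 0.317 tilt [-3.0e-04  1.9e-03 -1.0e+00] q6 -0.18 F [-0.2 -0.  -0.6] w 0.997
roll -1.327 offset mm (after roll) [306.3 271.5  61.4] n 11 per row m [0.0278 0.0247 0.0056]
[[350.70738581   0.         326.02475814]
 [  0.         350.70738581 243.24131478]
 [  0.           0.           1.        ]] [ 67.96735684  -0.88382961 -92.61191567] [[-1.99934193e-03  9.69303489e-01  2.45859204e-01]
 [ 9.99997897e-01  2.05010655e-03  4.94685370e-05]
 [-4.56087539e-04  2.45858786e-01 -9.69305550e-01]]
```

{"name": "step_arm", "arguments": {"offset": [[0, 0, 0], [0, 0, 0], [0, 0, 0], [0, 0, 0], [0, 0, 0]], "roll": [-0.12, -0.12, -0.12, -0.12, -0.12], "hand": [-1, -1, -1, -1, -1]}}

```text
time: 0.52
position: [194.7, -593.5, 291.7]
orientation: [0.895, 0.445, 0.0, -0.001]
wrist_force: [0.8, 0.7, -0.0]
width: 0.997
gripper_force: 0.0
```

{"name": "step_arm", "arguments": {"offset": [[0, 0, 0], [0, 0, 0], [0, 0, 0], [0, 0, 0], [0, 0, 0]], "roll": [-0.12, -0.12, -0.12, -0.12, -0.12], "hand": [-1, -1, -1, -1, -1]}}

```text
time: 0.93
position: [194.7, -593.5, 291.7]
orientation: [0.724, 0.69, 0.0, -0.001]
wrist_force: [-0.1, -0.5, -0.2]
width: 1.001
gripper_force: 0.0
```

{"name": "step_arm", "arguments": {"offset": [[0, 0, 0], [0.028, 0.0247, 0.0055], [0.028, 0.0247, 0.0055], [0.028, 0.0247, 0.0055], [0.028, 0.0247, 0.0055]], "roll": [-0.12, 0, 0, 0, 0], "hand": [-1, -1, -1, -1, -1]}}

```text
time: 1.35
position: [286.3, -474.1, 269.6]
orientation: [0.684, 0.73, 0.0, -0.0]
wrist_force: [1.1, 1.0, -1.2]
width: 0.999
gripper_force: 0.0
```

{"name": "step_arm", "arguments": {"offset": [[0.028, 0.0247, 0.0055], [0.028, 0.0247, 0.0055], [0.028, 0.0247, 0.0055], [0.028, 0.0247, 0.0055], [0.028, 0.0247, 0.0055]], "roll": [0, 0, 0, 0, 0], "hand": [-1, -1, -1, -1, -1]}}

```text
time: 1.77
position: [400.6, -326.0, 242.3]
orientation: [0.684, 0.73, 0.0, -0.0]
wrist_force: [0.3, -0.5, -0.0]
width: 1.003
gripper_force: 0.0
```

{"name": "step_arm", "arguments": {"offset": [[0.028, 0.0247, 0.0055], [0.028, 0.0247, 0.0055], [0, 0, 0]], "roll": [0, 0, 0], "hand": [-1, -1, -1]}}

```text
time: 2.02
position: [447.4, -262.7, 230.5]
orientation: [0.681, 0.732, 0.001, -0.002]
wrist_force: [-0.9, -0.6, 0.9]
width: 1.003
gripper_force: 0.0
```

```bash
cat > look.py <<'E'
import sys
from plan import *
def look(zmin=9,save=None,zmax=130,dump=True):
    m=r.camera_model("wrist");p,d=r.capture("wrist")
    W=cloud(d,m["K"],m["pose"]);ok=(d>150)&(W[...,2]<zmax)
    b=ok&(W[...,2]<6);print("bench z",np.median(W[b][:,2]) if b.any() else None)
    if dump:
        for o in fit(W,zmin,ok):print(*o)
    if save:cv2.imwrite(f"pics/{save}.png",p[:,:,::-1])
    return p,d,W,ok
if __name__=="__main__": look(float(sys.argv[1]),*(sys.argv[2:3]))
E
python3 look.py 9 w1; python3 plan.py 443 -268 100 1.644
```

```text
bench z 0.19771592719160935
[501 134  81 137] [ 635.5 -223.1] [ 60.8 115.7] 1.7 [ 0.067 -0.146] 22.4 [14.2 31. ]
[286 174  73 126] [ 445.1 -269.4] [ 60.2 117.5] -1.5 [-0.008  0.152] 23.5 [14.7 31.3]
[ 99 235  93  65] [ 287.7 -310. ] [61.6 65.4] -1.404 [-0.098  0.027] 26.3 [15.1 31.5]
[347 334  68  30] [ 511.  -377.7] [32.5 67.5] -3.064 [ 0.114 -0.081] 15.5 [12.8 18.9]
t 2.07 pos [ 446.5 -265.2  230.9] az 1.643 tilt [-0.0017  0.0022 -1.    ] q6 -0.82 F [-0.9 -0.4 -0.1] w 0.999
roll -0.001 offset mm (after roll) [ -2.5  -3.7 130.9] n 4 per row m [-0.0006 -0.0009  0.0327]
```

View pics/w1.png

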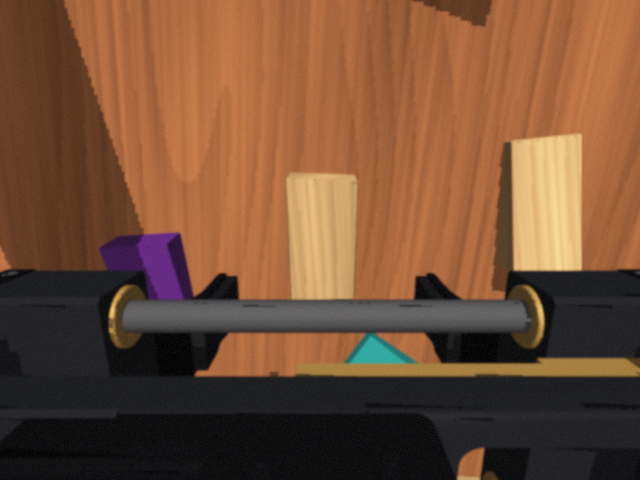

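The wrist view shows wedge B at pixels (286–358,174–300). wedge A is at (545,205) and the purple piece is at (150,265). B's measured centre is (444.8,-269).

{"name": "step_arm", "arguments": {"offset": [[-0.004, -0.0023, 0.03], [0, 0, 0.03], [0, 0, 0.03], [0, 0, 0]], "roll": [0, 0, 0, 0], "hand": [-1, -1, -1, -1]}}

```text
time: 2.4
position: [440.7, -271.8, 137.3]
orientation: [0.684, 0.73, -0.0, -0.005]
wrist_force: [-1.2, 0.3, -0.4]
width: 0.999
gripper_force: 0.0
```

```bash
python3 plan.py 444.5 -269.2 73.5 1.644
```

```text
t 2.4 pos [ 440.7 -271.8  137.3] az 1.636 tilt [-0.0076  0.0069 -0.9999] q6 -0.83 F [-1.2  0.3 -0.4] w 0.999
roll -0.008 offset mm (after roll) [ 2.3  4.  63.8] n 2 per row m [0.0011 0.002  0.0319]
```

{"name": "step_arm", "arguments": {"offset": [[0.0034, 0.0012, 0.03], [0, 0, 0.02], [0, 0, 0], [0, 0, 0], [0, 0, 0]], "roll": [-0.007, 0, 0, 0, 0], "hand": [-1, -1, -1, -1, -1]}}

```text
time: 2.82
position: [444.9, -270.4, 93.3]
orientation: [0.681, 0.732, -0.0, 0.001]
wrist_force: [-0.8, 0.5, 0.2]
width: 0.999
gripper_force: 0.0
```

```bash
python3 plan.py 444.5 -269.2 73.5 1.644
```

```text
t 2.82 pos [ 444.9 -270.4   93.3] az 1.643 tilt [ 0.0017 -0.0017 -1.    ] q6 -0.83 F [-0.8  0.5  0.2] w 0.999
roll -0.001 offset mm (after roll) [ 1.2 -0.4 19.8] n 1 per row m [ 0.0012 -0.0004  0.0198]
```

{"name": "step_arm", "arguments": {"offset": [[0, 0, 0.0195], [0, 0, 0], [0, 0, 0], [0, 0, 0], [0, 0, 0]], "roll": [0, 0, 0, 0, 0], "hand": [-1, -1, 1, 1, 1]}}

```text
time: 3.23
position: [444.9, -269.7, 73.5]
orientation: [0.681, 0.732, -0.0, 0.001]
wrist_force: [-0.2, -0.4, -0.3]
width: 0.85
gripper_force: 0.0
```

{"name": "step_arm", "arguments": {"offset": [[0, 0, 0], [0, 0, 0], [0, 0, 0]], "roll": [0, 0, 0], "hand": [1, 1, 1]}}

```text
time: 3.48
position: [444.6, -269.4, 72.8]
orientation: [0.681, 0.733, -0.0, 0.0]
wrist_force: [-0.9, 0.2, 4.8]
width: 0.685
gripper_force: 30.0
```

{"name": "step_arm", "arguments": {"offset": [[0, 0, -0.035], [0, 0, -0.035], [0, 0, -0.035], [0.02, 0.015, -0.03], [0.02, 0.015, -0.03]], "roll": [0, 0, 0, 0, 0], "hand": [1, 1, 1, 1, 1]}}

```text
time: 3.9
position: [471.2, -227.5, 238.8]
orientation: [0.682, 0.731, -0.0, 0.0]
wrist_force: [1.0, -0.4, -1.3]
width: 0.687
gripper_force: 30.0
```

{"name": "step_arm", "arguments": {"offset": [[0.025, 0.018, -0.01], [0.025, 0.018, 0], [0, 0, 0], [0, 0, 0], [0, 0, 0]], "roll": [0, 0, 0, 0, 0], "hand": [1, 1, 1, 1, 1]}}

```text
time: 4.32
position: [503.2, -174.5, 246.8]
orientation: [0.68, 0.733, -0.0, -0.001]
wrist_force: [-0.8, 0.1, -0.6]
width: 0.68
gripper_force: 30.0
```

```bash
python3 plan.py 511.5 -17 150 3.043; python3 look.py 9 w2
```

```text
t 4.32 pos [ 503.2 -174.5  246.8] az 1.645 tilt [-1.4e-03  2.0e-04 -1.0e+00] q6 -0.62 F [-0.8  0.1 -0.6] w 0.68
roll -1.398 offset mm (after roll) [  7.2 157.6  96.8] n 5 per row m [0.0014 0.0315 0.0194]
bench z 0.1994950814152503
[280   0 153  98] [513.  -17.8] [ 60.8 115.9] 3.039 [ 0.163 -0.003] 22.9 [14.4 31.1]
[425 226  65  74] [ 632.8 -199.3] [60.6 68.7] 1.698 [ 0.034 -0.158] 17.8 [13.6 23.2]
```

View pics/w2.png

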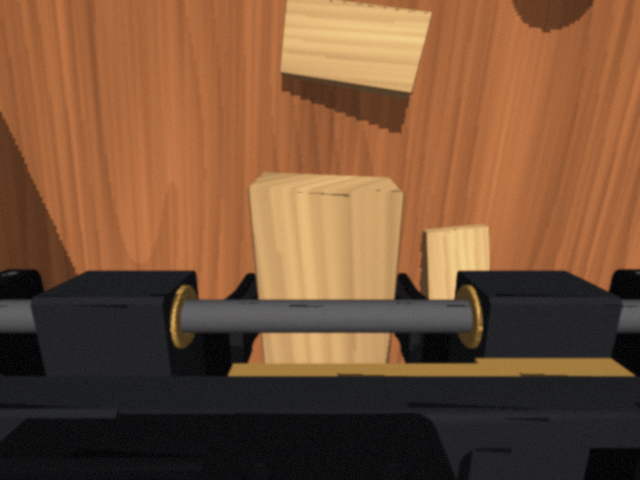

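The wrist view shows wedge1 at the top (285–432, 0–95) and the held wedge in the middle. wedge1's top-face centre is (513,-17.8), yaw 3.04.

{"name": "step_arm", "arguments": {"offset": [[0, 0, 0], [0, 0, 0], [0, 0, 0], [0, 0, 0], [0, 0, 0]], "roll": [-0.12, -0.12, -0.12, -0.12, -0.12], "hand": [1, 1, 1, 1, 1]}}

```text
time: 4.78
position: [502.8, -176.0, 246.5]
orientation: [0.432, 0.902, -0.0, -0.001]
wrist_force: [0.1, 0.1, -0.6]
width: 0.687
gripper_force: 30.0
```

{"name": "step_arm", "arguments": {"offset": [[0, 0, 0], [0, 0, 0], [0, 0, 0], [0, 0, 0], [0, 0, 0]], "roll": [-0.12, -0.12, -0.12, -0.12, -0.12], "hand": [1, 1, 1, 1, 1]}}

```text
time: 5.2
position: [502.8, -176.0, 246.5]
orientation: [0.147, 0.989, 0.0, -0.001]
wrist_force: [0.5, 0.0, 0.0]
width: 0.685
gripper_force: 30.0
```

{"name": "step_arm", "arguments": {"offset": [[0, 0, 0], [0, 0, 0], [0.0017, 0.0315, 0.02], [0.0017, 0.0315, 0.02], [0.0017, 0.0315, 0.02]], "roll": [-0.12, -0.075, 0, 0, 0], "hand": [1, 1, 1, 1, 1]}}

```text
time: 5.62
position: [508.0, -81.2, 186.4]
orientation: [0.054, 0.999, -0.0, 0.0]
wrist_force: [-0.4, -0.1, -0.5]
width: 0.681
gripper_force: 30.0
```

{"name": "step_arm", "arguments": {"offset": [[0.0017, 0.0315, 0.02], [0.0017, 0.0315, 0.02], [0, 0, 0], [0, 0, 0]], "roll": [0, 0, 0, 0], "hand": [1, 1, 1, 1]}}

```text
time: 5.95
position: [510.1, -16.6, 145.6]
orientation: [0.051, 0.999, 0.0, -0.002]
wrist_force: [0.4, -1.0, -0.1]
width: 0.688
gripper_force: 30.0
```

```bash
python3 plan.py 511.0 -17.6 108 3.040
```

```text
t 5.95 pos [510.1 -16.6 145.6] az 3.04 tilt [-4.4e-03  8.0e-04 -1.0e+00] q6 -1.72 F [ 0.4 -1.  -0.1] w 0.688
roll 0.0 offset mm (after roll) [-0.9 -0.9 37.6] n 1 per row m [-0.0009 -0.0009  0.0376]
```

Next: down to about 108, then a slow press to 96.

{"name": "step_arm", "arguments": {"offset": [[-0.001, -0.001, 0.02], [0, 0, 0.0175], [0, 0, 0], [0, 0, 0]], "roll": [0, 0, 0, 0], "hand": [1, 1, 1, 1]}}

```text
time: 6.28
position: [512.3, -20.0, 109.7]
orientation: [0.053, 0.999, -0.0, -0.0]
wrist_force: [-0.8, 0.4, -0.9]
width: 0.687
gripper_force: 30.0
```

{"name": "step_arm", "arguments": {"offset": [[0, 0, 0.003], [0, 0, 0.003], [0, 0, 0]], "roll": [0, 0, 0], "hand": [1, 1, 1]}}

```text
time: 6.53
position: [513.1, -19.0, 104.4]
orientation: [0.052, 0.999, -0.0, 0.001]
wrist_force: [0.3, -0.5, 0.7]
width: 0.689
gripper_force: 30.0
```

{"name": "step_arm", "arguments": {"offset": [[0, 0, 0.002], [0, 0, 0.002], [0, 0, 0]], "roll": [0, 0, 0], "hand": [1, 1, 1]}}

```text
time: 6.78
position: [512.6, -18.6, 100.2]
orientation: [0.051, 0.999, -0.0, 0.001]
wrist_force: [-1.4, -2.3, 5.5]
width: 0.686
gripper_force: 30.0
```

{"name": "step_arm", "arguments": {"offset": [[0, 0, 0.002], [0, 0, 0.001], [0, 0, 0.001], [0, 0, 0]], "roll": [0, 0, 0, 0], "hand": [1, 1, 1, 1]}}

```text
time: 7.12
position: [512.2, -18.3, 95.8]
orientation: [0.051, 0.999, -0.0, -0.0]
wrist_force: [-3.1, -2.1, 4.3]
width: 0.689
gripper_force: 30.0
```

```bash
python3 plan.py 511.0 -17.6 95 3.040
```

```text
t 7.12 pos [512.2 -18.3  95.8] az 3.039 tilt [-2.e-04 -0.e+00 -1.e+00] q6 -1.72 F [-3.1 -2.1  4.3] w 0.689
roll -0.001 offset mm (after roll) [1.3 0.6 0.8] n 1 per row m [0.0013 0.0006 0.0008]
```

Press another 1 mm to see whether the force climbs, which would mean it's seated. Then open and rise.

{"name": "step_arm", "arguments": {"offset": [[0, 0, 0.001], [0, 0, 0.001], [0, 0, 0]], "roll": [0, 0, 0], "hand": [1, 1, 1]}}

```text
time: 7.37
position: [512.1, -18.3, 94.9]
orientation: [0.051, 0.999, -0.0, -0.0]
wrist_force: [-3.6, -2.2, 14.7]
width: 0.684
gripper_force: 30.0
```

{"name": "step_arm", "arguments": {"offset": [[0, 0, 0], [0, 0, 0], [0, 0, 0], [0, 0, 0], [0, 0, 0]], "roll": [0, 0, 0, 0, 0], "hand": [-1, -1, -1, -1, -1]}}

```text
time: 7.78
position: [512.2, -18.0, 93.3]
orientation: [0.051, 0.999, 0.0, -0.0]
wrist_force: [0.5, -0.0, -0.6]
width: 0.953
gripper_force: 0.0
```

{"name": "step_arm", "arguments": {"offset": [[0, 0, -0.03], [0, 0, -0.03], [0, 0, -0.035], [0, 0, -0.03], [0, 0, 0]], "roll": [0, 0, 0, 0, 0], "hand": [-1, -1, -1, -1, -1]}}

```text
time: 8.2
position: [515.3, -18.7, 223.8]
orientation: [0.051, 0.999, -0.001, 0.005]
wrist_force: [0.7, 0.2, -0.3]
width: 1.001
gripper_force: 0.0
```

{"name": "step_arm", "arguments": {"offset": [[0, -0.0, -0.02], [0, 0, 0], [0, 0, 0]], "roll": [0, 0, 0], "hand": [-1, -1, -1]}}

```text
time: 8.45
position: [512.6, -18.2, 238.8]
orientation: [0.051, 0.999, -0.0, 0.001]
wrist_force: [0.5, 0.3, 0.1]
width: 0.997
gripper_force: 0.0
```

```bash
python3 look.py 25; python3 plan.py 635.5 -223 150 1.70
```

```text
bench z 0.2223616021464636
[552  20  88 209] [453.2 221.1] [ 67.3 150.6] -2.953 [-0.033  0.216] 45.7 [29.  68.4]
[290 166  75 134] [513.3 -17. ] [ 60.1 114.7] -0.108 [-0.004  0.001] 45.8 [44.7 47. ]
t 8.5 pos [512.  -18.1 238. ] az 3.039 tilt [-7.e-04  3.e-04 -1.e+00] q6 -1.72 F [-0.7  0.3 -0.4] w 1.002
roll 1.339 offset mm (after roll) [-219.1   96.1   88. ] n 7 per row m [-0.0313  0.0137  0.0126]
```

Pair 1 is level, with its top at 45.8 mm and a slope of -0.004. Next is wedge A.

{"name": "step_arm", "arguments": {"offset": [[0, 0, 0], [0, 0, 0], [0, 0, 0], [0, 0, 0], [0, 0, 0]], "roll": [0.122, 0.122, 0.122, 0.122, 0.122], "hand": [-1, -1, -1, -1, -1]}}

```text
time: 8.92
position: [511.5, -18.1, 236.9]
orientation: [0.352, 0.936, -0.0, -0.002]
wrist_force: [0.1, 0.3, -0.8]
width: 1.0
gripper_force: 0.0
```

{"name": "step_arm", "arguments": {"offset": [[0, 0, 0], [0, 0, 0], [0, 0, 0], [0, 0, 0], [0, 0, 0]], "roll": [0.122, 0.122, 0.122, 0.122, 0.122], "hand": [-1, -1, -1, -1, -1]}}

```text
time: 9.33
position: [511.5, -18.1, 236.8]
orientation: [0.617, 0.787, -0.001, -0.002]
wrist_force: [-0.6, 0.4, -0.4]
width: 0.998
gripper_force: 0.0
```

{"name": "step_arm", "arguments": {"offset": [[0, 0, 0], [-0.0313, 0.0137, 0.002], [-0.0313, 0.0137, 0.002], [-0.0313, 0.0137, 0.002], [-0.0313, 0.0137, 0.002]], "roll": [0.119, 0, 0, 0, 0], "hand": [-1, -1, -1, -1, -1]}}

```text
time: 9.75
position: [582.7, -136.2, 228.5]
orientation: [0.66, 0.751, -0.0, -0.002]
wrist_force: [1.1, 0.6, -1.0]
width: 1.005
gripper_force: 0.0
```

{"name": "step_arm", "arguments": {"offset": [[-0.0313, 0.0137, 0], [-0.0313, 0.0137, 0], [-0.0313, 0.0137, 0], [0, 0, 0], [0, 0, 0]], "roll": [0, 0, 0, 0, 0], "hand": [-1, -1, -1, -1, -1]}}

```text
time: 10.17
position: [635.4, -224.8, 228.0]
orientation: [0.661, 0.75, -0.0, -0.001]
wrist_force: [-0.7, -0.0, 0.2]
width: 0.996
gripper_force: 0.0
```

```bash
python3 look.py 9; python3 plan.py 635.5 -223 73.5 1.70
```

```text
bench z 0.18696987103265883
[538   0 102 271] [ 842.  -125.3] [ 23.7 221.7] 1.598 [0.546 0.008] 22.3 [14.1 26.6]
[292 164  70 135] [ 636.2 -222.8] [ 60.1 115.8] 1.704 [ 0.023 -0.163] 22.5 [14.2 30.9]
[344 339  63  25] [ 698.3 -337.6] [23.4 60.7] 0.124 [ 0.019 -0.172] 14.9 [12.6 16.8]
t 10.22 pos [ 634.6 -223.2  228.2] az 1.699 tilt [-0.0039  0.0026 -1.    ] q6 -0.63 F [-0.5  0.4 -0.9] w 1.004
roll -0.001 offset mm (after roll) [  0.    0.9 154.7] n 5 per row m [0.     0.0002 0.0309]
```

{"name": "step_arm", "arguments": {"offset": [[-0.0005, 0.001, 0.035], [0, 0, 0.035], [0, 0, 0.035], [0, 0, 0.025], [0, 0, 0]], "roll": [0, 0, 0, 0, 0], "hand": [-1, -1, -1, -1, -1]}}

```text
time: 10.63
position: [631.8, -219.6, 93.9]
orientation: [0.66, 0.752, -0.002, -0.008]
wrist_force: [-0.4, 1.0, 0.4]
width: 0.999
gripper_force: 0.0
```

{"name": "step_arm", "arguments": {"offset": [[0, 0, 0], [0, 0, 0]], "roll": [0, 0], "hand": [-1, -1]}}

```text
time: 10.8
position: [637.1, -223.0, 101.9]
orientation: [0.66, 0.752, 0.0, 0.001]
wrist_force: [0.6, -0.0, 0.0]
width: 1.002
gripper_force: 0.0
```

```bash
python3 plan.py 635.8 -223.8 73.5 1.702
```

```text
t 10.8 pos [ 637.1 -223.   101.9] az 1.701 tilt [ 1.1e-03 -5.0e-04 -1.0e+00] q6 -0.63 F [ 0.6 -0.   0. ] w 1.002
roll -0.001 offset mm (after roll) [-0.6 -1.4 28.4] n 1 per row m [-0.0006 -0.0014  0.0284]
```

{"name": "step_arm", "arguments": {"offset": [[0, 0, 0.014], [0, 0, 0.012], [0, 0, 0], [0, 0, 0], [0, 0, 0]], "roll": [0, 0, 0, 0, 0], "hand": [-1, -1, -1, -1, -1]}}

```text
time: 11.22
position: [636.7, -223.7, 74.9]
orientation: [0.66, 0.751, 0.0, 0.0]
wrist_force: [0.6, -0.2, -0.9]
width: 0.999
gripper_force: 0.0
```

{"name": "step_arm", "arguments": {"offset": [[0, 0, 0.001], [0, 0, 0], [0, 0, 0], [0, 0, 0], [0, 0, 0]], "roll": [0, 0, 0, 0, 0], "hand": [-1, 1, 1, 1, 1]}}

```text
time: 11.63
position: [636.7, -223.7, 74.0]
orientation: [0.66, 0.751, 0.0, 0.0]
wrist_force: [-0.8, 0.0, -0.7]
width: 0.782
gripper_force: 0.0
```

{"name": "step_arm", "arguments": {"offset": [[0, 0, 0], [0, 0, 0], [0, 0, 0]], "roll": [0, 0, 0], "hand": [1, 1, 1]}}

```text
time: 11.88
position: [636.6, -223.6, 73.8]
orientation: [0.66, 0.751, -0.0, -0.0]
wrist_force: [-0.7, -0.8, 0.7]
width: 0.688
gripper_force: 30.0
```

{"name": "step_arm", "arguments": {"offset": [[0, 0, -0.03], [0, 0, -0.035], [0, 0, -0.035], [0, 0, -0.035], [0, 0, -0.03]], "roll": [0, 0, 0, 0.117, 0.116], "hand": [1, 1, 1, 1, 1]}}

```text
time: 12.3
position: [636.8, -223.6, 240.9]
orientation: [0.745, 0.667, 0.0, 0.001]
wrist_force: [0.8, -0.0, -1.2]
width: 0.686
gripper_force: 30.0
```

{"name": "step_arm", "arguments": {"offset": [[0.0152, -0.0326, -0.01], [0.0152, -0.0326, 0], [0.0152, -0.0326, 0], [0.0152, -0.0326, 0], [0, 0, 0]], "roll": [0, 0, 0, 0, 0], "hand": [1, 1, 1, 1, 1]}}

```text
time: 12.72
position: [504.0, -143.6, 247.0]
orientation: [0.742, 0.67, -0.003, -0.008]
wrist_force: [-2.5, 0.2, -1.8]
width: 0.688
gripper_force: 30.0
```

{"name": "step_arm", "arguments": {"offset": [[0, 0, 0], [0, 0, 0], [0, 0, 0]], "roll": [0, 0, 0], "hand": [1, 1, 1]}}

```text
time: 12.97
position: [514.9, -150.6, 249.2]
orientation: [0.743, 0.669, 0.001, 0.001]
wrist_force: [0.5, -0.8, -1.1]
width: 0.688
gripper_force: 30.0
```

```bash
cat > pair.py <<'E'
from look import *
p,d,W,ok=look(9,dump=False)
for a,b in((9,130),(38,130)):
    print("band",a)
    for o in fit(W,a,ok&(W[...,0]>400)&(W[...,0]<600)&(W[...,1]>-110)&(W[...,1]<80)):print(*o)
E
python3 pair.py; python3 plan.py 513 -17.5 200 1.469
```

```text
bench z 0.2160224447513599
band 9
[231  25 151  91] [516. -18.] [ 61.1 119.7] 3.032 [0.006 0.052] 45.2 [43.9 46.9]
band 38
[231  25 150  87] [515.2 -17.7] [ 60.5 118. ] -0.111 [-0.003  0.002] 45.7 [44.5 46.9]
t 13.02 pos [ 514.9 -150.6  249. ] az 1.467 tilt [ 0.0021 -0.0012 -1.    ] q6 -0.39 F [ 0.6  0.4 -1.2] w 0.69
roll -0.002 offset mm (after roll) [132.2 -15.4  49. ] n 4 per row m [ 0.0331 -0.0038  0.0123]
```

{"name": "step_arm", "arguments": {"offset": [[0.0334, -0.0034, 0.01], [0.0334, -0.0034, 0.01], [0.0334, -0.0034, 0.01], [0.0333, -0.0034, 0.01], [0, 0, 0.03]], "roll": [0, 0, 0, 0, 0], "hand": [1, 1, 1, 1, 1]}}

```text
time: 13.43
position: [516.0, -11.3, 180.6]
orientation: [0.742, 0.671, 0.003, 0.002]
wrist_force: [1.1, -0.7, -1.6]
width: 0.684
gripper_force: 30.0
```

{"name": "step_arm", "arguments": {"offset": [[0, 0, 0.03], [0, 0, 0.015], [0, 0, 0], [0, 0, 0], [0, 0, 0]], "roll": [0, 0, 0, 0, 0], "hand": [1, 1, 1, 1, 1]}}

```text
time: 13.85
position: [515.0, -15.9, 134.3]
orientation: [0.743, 0.669, 0.001, 0.001]
wrist_force: [0.4, -0.5, -0.5]
width: 0.685
gripper_force: 30.0
```

```bash
python3 plan.py 515 -16.5 118.5 1.466
```

```text
t 13.85 pos [515.  -15.9 134.3] az 1.466 tilt [ 2.1e-03 -5.0e-04 -1.0e+00] q6 -0.14 F [ 0.4 -0.5 -0.5] w 0.685
roll 0.0 offset mm (after roll) [-0.5  0.  15.8] n 1 per row m [-0.0005  0.      0.0158]
```

{"name": "step_arm", "arguments": {"offset": [[-0.0005, 0, 0.01], [0, 0, 0.003], [0, 0, 0], [0, 0, 0.001], [0, 0, 0]], "roll": [0, 0, 0, 0, 0], "hand": [1, 1, 1, 1, 1]}}

```text
time: 14.27
position: [513.6, -16.0, 119.9]
orientation: [0.743, 0.669, 0.0, 0.0]
wrist_force: [0.9, 0.2, -2.1]
width: 0.687
gripper_force: 30.0
```

{"name": "step_arm", "arguments": {"offset": [[0, 0, 0.001], [0, 0, 0]], "roll": [0, 0], "hand": [1, 1]}}

```text
time: 14.43
position: [513.8, -15.9, 119.3]
orientation: [0.743, 0.669, 0.0, 0.0]
wrist_force: [-0.6, 0.1, 2.9]
width: 0.684
gripper_force: 30.0
```

{"name": "step_arm", "arguments": {"offset": [[0, 0, 0], [0, 0, 0], [0, 0, 0], [0, 0, 0], [0, 0, 0]], "roll": [0, 0, 0, 0, 0], "hand": [-1, -1, -1, -1, -1]}}

```text
time: 14.85
position: [513.6, -15.9, 118.7]
orientation: [0.743, 0.669, -0.0, -0.0]
wrist_force: [0.2, 0.9, 0.9]
width: 0.958
gripper_force: 0.0
```

{"name": "step_arm", "arguments": {"offset": [[0, 0, -0.03], [0, 0, -0.035], [-0.02, 0, -0.035], [-0.02, 0, -0.03], [0, 0, -0.02]], "roll": [0, 0, 0, 0, 0], "hand": [-1, -1, -1, -1, -1]}}

```text
time: 15.27
position: [510.5, -58.4, 271.8]
orientation: [0.743, 0.669, 0.001, 0.003]
wrist_force: [0.4, -0.5, -0.7]
width: 0.997
gripper_force: 0.0
```

{"name": "step_arm", "arguments": {"offset": [[0, 0, 0], [0, 0, 0]], "roll": [0, 0], "hand": [-1, -1]}}

```text
time: 15.43
position: [509.7, -56.0, 269.8]
orientation: [0.743, 0.669, 0.001, 0.001]
wrist_force: [-0.9, 0.8, -1.1]
width: 1.0
gripper_force: 0.0
```

```bash
cat > top.py <<'E'
import sys
from look import *
p,d=r.capture("top");m=r.camera_model("top");W=cloud(d,m["K"],m["pose"]);ok=(d>0)&(W[...,2]<130)
x0,x1,y0,y1,z=map(float,sys.argv[1:6])
for o in fit(W,z,ok&(W[...,0]>x0)&(W[...,0]<x1)&(W[...,1]>y0)&(W[...,1]<y1)):print(*o)
E
sed -i 's/(38,130)/(38,130),(52,130)/' pair.py;python3 pair.py; python3 plan.py 440 230 240 0.22;python3 top.py 350 550 150 360 40
```

```text
bench z 0.2119053436644549
band 9
[261 115 129 143] [514.6 -15.5] [116.2 116.7] -0.096 [-0.015 -0.133] 62.2 [45.1 76. ]
band 38
[261 115 129 143] [514.6 -15.5] [116.2 116.7] -0.096 [-0.015 -0.133] 62.2 [45.1 76. ]
band 52
[290 115  73 143] [515.  -15.2] [ 60.2 116.2] 1.465 [-0.016 -0.163] 68.0 [59.8 76.4]
t 15.48 pos [508.9 -55.5 268.6] az 1.467 tilt [-4.e-04  3.e-04 -1.e+00] q6 -0.22 F [ 0.   0.2 -0.8] w 0.997
roll 1.247 offset mm (after roll) [  -5.  -293.6   28.6] n 8 per row m [-0.0006 -0.0367  0.0036]
[212 229  20  47] [454.  224.3] [ 34.1 115.3] 0.303 [-0.015  0.037] 68.1 [63.5 72.5]
[171 239  23  45] [433.2 315.5] [ 31.  110.7] 0.201 [-0.044  0.171] 67.4 [59.4 72.6]
```

{"name": "step_arm", "arguments": {"offset": [[0, 0, 0], [0, 0, 0], [0, 0, 0], [0, 0, 0], [0, 0, 0]], "roll": [0.1247, 0.1247, 0.1247, 0.1247, 0.1247], "hand": [-1, -1, -1, -1, -1]}}

```text
time: 15.95
position: [508.4, -54.9, 266.7]
orientation: [0.914, 0.407, -0.002, -0.002]
wrist_force: [0.0, 1.0, 0.6]
width: 1.002
gripper_force: 0.0
```

{"name": "step_arm", "arguments": {"offset": [[0, 0, 0], [0, 0, 0], [0, 0, 0], [0, 0, 0], [0, 0, 0]], "roll": [0.1247, 0.1247, 0.1247, 0.1247, 0.1247], "hand": [-1, -1, -1, -1, -1]}}

```text
time: 16.37
position: [508.4, -54.9, 266.7]
orientation: [0.994, 0.107, -0.002, -0.001]
wrist_force: [0.3, -0.4, 0.2]
width: 1.004
gripper_force: 0.0
```

{"name": "step_arm", "arguments": {"offset": [[-0.0027, -0.036, 0.002], [-0.0027, -0.036, 0.002], [-0.0027, -0.036, 0.002], [-0.0027, -0.036, 0.002], [-0.0027, -0.036, 0.002]], "roll": [0, 0, 0, 0, 0], "hand": [-1, -1, -1, -1, -1]}}

```text
time: 16.78
position: [455.1, 118.7, 256.9]
orientation: [0.994, 0.11, -0.002, -0.0]
wrist_force: [0.8, -0.5, 0.7]
width: 1.001
gripper_force: 0.0
```

{"name": "step_arm", "arguments": {"offset": [[-0.0027, -0.036, 0.002], [-0.0027, -0.036, 0.002], [-0.0027, -0.036, 0.002], [0, 0, 0], [0, 0, 0]], "roll": [0, 0, 0, 0, 0], "hand": [-0.1, -0.1, -0.1, -0.1, -0.1]}}

```text
time: 17.2
position: [423.5, 222.3, 251.0]
orientation: [0.994, 0.112, -0.002, 0.0]
wrist_force: [1.3, 0.2, -0.6]
width: 0.709
gripper_force: 0.0
```

```bash
python3 look.py 45 w3;python3 plan.py 454 224 130 0.27
```

```text
bench z 0.23119186313658702
[551 116  89 151] [501.2   7.4] [ 75.  127.8] -2.717 [ 0.139 -0.09 ] 60.2 [45.9 67.3]
[322 122  38 147] [458.1 220.2] [ 30.8 114.7] -2.894 [ 0.001 -0.003] 68.2 [67.  69.3]
[192 126  52 142] [435.6 314.7] [ 28.9 110.7] -2.931 [-0.042  0.201] 66.8 [56.4 69.3]
t 17.25 pos [424.4 221.2 251.4] az 0.223 tilt [-0.003  -0.0013 -1.    ] q6 1.6 F [ 0.3  0.5 -0.4] w 0.66
roll -0.047 offset mm (after roll) [ 29.2   5.2 121.4] n 4 per row m [0.0073 0.0013 0.0303]
```

View pics/w3.png

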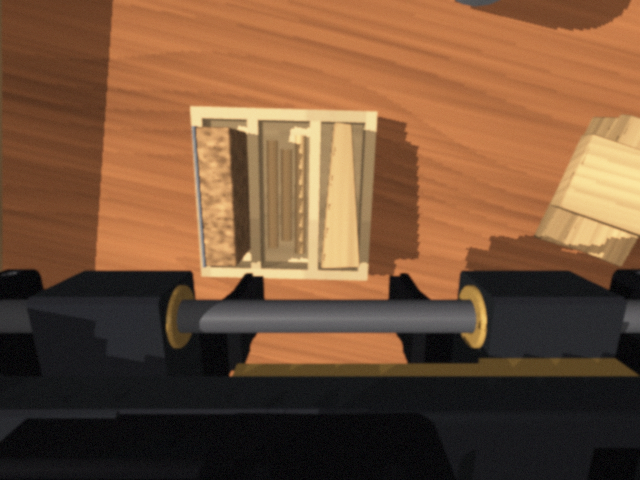

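The wrist view shows wedge4 on edge at (322–360, 122–269), with its thin end at the top of the picture (+x). The cork block is at (218,195). Next I fit wedge4's midline.

```bash
cat > mid.py <<'E'
import sys
from look import *
def mid(z=60,box=(400,520,170,265),az=0.24):
    p,d,W,ok=look(dump=False)
    P=W[ok&(W[...,2]>z)&(W[...,0]>box[0])&(W[...,0]<box[1])&(W[...,1]>box[2])&(W[...,1]<box[3])][:,:2]
    c0=P.mean(0);u=np.array([np.cos(az),np.sin(az)]);n=np.array([-u[1],u[0]])
    s=(P-c0)@u;t=(P-c0)@n
    b=np.arange(s.min()+6,s.max()-6,6);M=[];Wd=[]
    for a in b:
        k=abs(s-a)<4;M.append((t[k].min()+t[k].max())/2);Wd.append(np.ptp(t[k]))
    f=np.polyfit(b,M,1);sc=(s.min()+s.max())/2
    print("len",np.ptp(s),"centre",c0+u*sc+n*np.polyval(f,sc),"az",az+np.arctan(f[0]),"thick",np.round(Wd,1))
if __name__=="__main__": mid(*map(eval,sys.argv[1:]))
E
python3 mid.py
```

```text
bench z 0.23013458440240697
len 114.86226481469659 centre [458.50047391 218.61845618] az 0.21500761449529976 thick [31.4 29.7 29.6 27.7 26.8 25.9 24.9 24.  23.1 22.2 20.4 20.5 18.7 17.9
 16.2 16.1 14.5 13.7]
```

{"name": "step_arm", "arguments": {"offset": [[0.0328, 0.0098, 0.02], [0, 0, 0.035], [0, 0, 0.035], [0, 0, 0.02], [0, 0, 0]], "roll": [0.008, 0, 0, 0, 0], "hand": [-0.1, -0.1, -0.1, -0.1, -0.1]}}

```text
time: 17.72
position: [457.8, 215.8, 138.6]
orientation: [0.995, 0.104, -0.005, 0.001]
wrist_force: [-1.2, 0.2, -0.7]
width: 0.549
gripper_force: 0.0
```

{"name": "step_arm", "arguments": {"offset": [[0, 0, 0], [0, 0, 0], [0, 0, 0]], "roll": [0, 0, 0], "hand": [-0.1, -0.1, -0.1]}}

```text
time: 17.97
position: [460.9, 218.0, 144.2]
orientation: [0.994, 0.105, 0.002, -0.0]
wrist_force: [0.6, 0.7, -0.3]
width: 0.548
gripper_force: 0.0
```

```bash
python3 plan.py 458.5 218.6 107 0.215
```

```text
t 17.97 pos [460.9 218.  144.2] az 0.211 tilt [ 3.2e-03  7.0e-04 -1.0e+00] q6 1.58 F [ 0.6  0.7 -0.3] w 0.548
roll -0.004 offset mm (after roll) [-2.3 -1.1 37.2] n 1 per row m [-0.0023 -0.0011  0.0372]
```

{"name": "step_arm", "arguments": {"offset": [[-0.002, -0.001, 0.018], [0, 0, 0.018], [0, 0, 0], [0, 0, 0], [0, 0, 0]], "roll": [-0.004, 0, 0, 0, 0], "hand": [-0.1, -0.1, -0.1, -0.1, -0.1]}}

```text
time: 18.38
position: [458.4, 219.0, 108.1]
orientation: [0.994, 0.108, 0.001, -0.0]
wrist_force: [0.3, 0.7, 0.1]
width: 0.549
gripper_force: 0.0
```

{"name": "step_arm", "arguments": {"offset": [[0, 0, 0], [0, 0, 0], [0, 0, 0], [0, 0, 0], [0, 0, 0]], "roll": [0, 0, 0, 0, 0], "hand": [1, 1, 1, 1, 1]}}

```text
time: 18.8
position: [457.7, 218.9, 107.0]
orientation: [0.994, 0.108, 0.0, 0.0]
wrist_force: [-0.4, 0.7, -0.3]
width: 0.269
gripper_force: 29.8
```

{"name": "step_arm", "arguments": {"offset": [[0, 0, 0], [0, 0, 0], [0, 0, 0]], "roll": [0, 0, 0], "hand": [1, 1, 1]}}

```text
time: 19.05
position: [457.7, 218.9, 107.0]
orientation: [0.994, 0.108, 0.0, -0.0]
wrist_force: [-0.6, -0.9, 4.2]
width: 0.263
gripper_force: 29.8
```

{"name": "step_arm", "arguments": {"offset": [[0, 0, -0.02], [0, 0, -0.03], [0, 0, -0.03], [0, 0, -0.03], [0, 0, -0.02]], "roll": [0, 0, 0, 0, 0], "hand": [1, 1, 1, 1, 1]}}

```text
time: 19.47
position: [457.8, 219.0, 238.8]
orientation: [0.994, 0.108, 0.001, -0.0]
wrist_force: [0.4, -0.6, -1.0]
width: 0.264
gripper_force: 29.8
```

{"name": "step_arm", "arguments": {"offset": [[0, 0, -0.015], [0, 0, 0], [0, 0, 0]], "roll": [0, 0, 0], "hand": [1, 1, 1]}}

```text
time: 19.72
position: [457.4, 218.9, 251.9]
orientation: [0.994, 0.108, 0.0, -0.0]
wrist_force: [-0.9, -0.8, -1.1]
width: 0.265
gripper_force: 29.8
```

```bash
python3 plan.py 480 -230 250 0.215; python3 look.py 45 w4
```

```text
t 19.72 pos [457.4 218.9 251.9] az 0.216 tilt [ 1.e-03  2.e-04 -1.e+00] q6 1.58 F [-0.9 -0.8 -1.1] w 0.265
roll 0.001 offset mm (after roll) [-73.7 443.3   1.9] n 12 per row m [-0.0061  0.0369  0.0002]
bench z 0.22271212815786612
[431   0 110  35] [641.4 150.5] [14.7 62. ] 1.536 [ 0.075 -0.405] 73.2 [50.4 91.9]
[533 155 107 144] [513.7  -0.9] [ 88.1 116.9] 3.077 [ 0.099 -0.136] 61.9 [46.  69.6]
[182 171  52 100] [447.3 317.2] [29.1 87.2] -2.934 [-0.045  0.227] 66.4 [54.6 69.2]
```

View pics/w4.png

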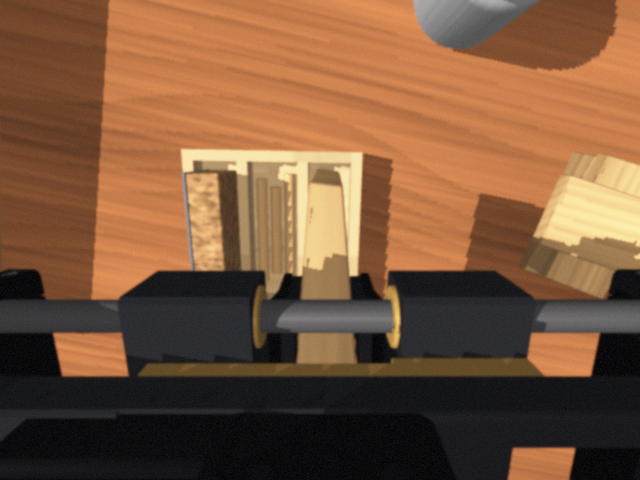

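The view shows wedge4 held and lifted clear, at (300–360, 170–360). The tray, cork block and tin are undisturbed. Carry it to open bench at (480,-230).

{"name": "step_arm", "arguments": {"offset": [[-0.006, 0.037, 0], [-0.006, 0.037, 0], [-0.006, 0.037, 0], [-0.006, 0.037, 0], [-0.006, 0.037, 0]], "roll": [0, 0, 0, 0, 0], "hand": [1, 1, 1, 1, 1]}}

```text
time: 20.18
position: [466.6, 30.4, 249.9]
orientation: [0.994, 0.108, -0.002, -0.001]
wrist_force: [0.4, -0.8, -1.0]
width: 0.264
gripper_force: 29.8
```

{"name": "step_arm", "arguments": {"offset": [[-0.006, 0.037, 0], [-0.006, 0.037, 0], [-0.006, 0.037, 0], [-0.006, 0.037, 0], [-0.006, 0.037, 0]], "roll": [0, 0, 0, 0, 0], "hand": [1, 1, 1, 1, 1]}}

```text
time: 20.6
position: [476.9, -156.8, 249.7]
orientation: [0.994, 0.107, -0.002, -0.001]
wrist_force: [0.9, -0.3, -0.7]
width: 0.265
gripper_force: 29.8
```

{"name": "step_arm", "arguments": {"offset": [[-0.006, 0.037, 0], [-0.006, 0.037, 0], [0, 0, 0.035], [0, 0, 0.035], [0, 0, 0.035]], "roll": [0, 0, 0, 0, 0], "hand": [1, 1, 1, 1, 1]}}

```text
time: 21.02
position: [481.3, -230.9, 144.1]
orientation: [0.994, 0.107, -0.001, -0.001]
wrist_force: [0.7, -0.7, -1.2]
width: 0.268
gripper_force: 29.8
```

{"name": "step_arm", "arguments": {"offset": [[0, 0, 0.03], [0, 0, 0.01], [0, 0, 0], [0, 0, 0], [0, 0, 0]], "roll": [0, 0, 0, 0, 0], "hand": [1, 1, 1, 1, 1]}}

```text
time: 21.43
position: [483.0, -230.7, 107.7]
orientation: [0.994, 0.108, 0.001, 0.001]
wrist_force: [0.3, -0.4, -0.8]
width: 0.266
gripper_force: 29.8
```

{"name": "step_arm", "arguments": {"offset": [[0, 0, 0.005], [0, 0, 0.002], [0, 0, 0], [0, 0, 0.001], [0, 0, 0]], "roll": [0, 0, 0, 0, 0], "hand": [1, 1, 1, 1, 1]}}

```text
time: 21.85
position: [482.4, -230.3, 99.1]
orientation: [0.994, 0.108, 0.0, 0.0]
wrist_force: [0.3, 0.6, -1.5]
width: 0.262
gripper_force: 29.8
```

{"name": "step_arm", "arguments": {"offset": [[0, 0, 0.001], [0, 0, 0]], "roll": [0, 0], "hand": [1, 1]}}

```text
time: 22.02
position: [482.4, -230.5, 99.0]
orientation: [0.994, 0.108, 0.0, 0.0]
wrist_force: [-0.8, 0.2, 7.6]
width: 0.267
gripper_force: 29.7
```

{"name": "step_arm", "arguments": {"offset": [[0, 0, 0], [0, 0, 0], [0, 0, 0], [0, 0, 0], [0, 0, 0]], "roll": [0, 0, 0, 0, 0], "hand": [-0.1, -0.1, -0.1, -0.1, -0.1]}}

```text
time: 22.43
position: [482.3, -230.3, 97.6]
orientation: [0.994, 0.108, -0.0, -0.0]
wrist_force: [0.7, -0.3, -0.1]
width: 0.516
gripper_force: 0.0
```

{"name": "step_arm", "arguments": {"offset": [[0, 0, -0.03], [0, 0, -0.025], [-0.007, -0.022, 0], [0, -0.022, 0], [0, 0, 0]], "roll": [0, 0, 0, 0, 0], "hand": [-0.1, -0.1, 1, 1, 1]}}

```text
time: 22.85
position: [463.3, -185.0, 152.8]
orientation: [0.994, 0.108, -0.002, -0.002]
wrist_force: [0.5, 0.6, -0.6]
width: 0.403
gripper_force: 0.0
```

{"name": "step_arm", "arguments": {"offset": [[0, 0, 0], [0, 0, 0], [0, 0, 0], [0, 0, 0.02], [0, 0, 0.02]], "roll": [0, 0, 0, 0, 0], "hand": [1, 1, 1, 1, 1]}}

```text
time: 23.27
position: [467.5, -190.4, 113.1]
orientation: [0.994, 0.107, 0.002, 0.002]
wrist_force: [-0.4, 0.3, 0.1]
width: 0.044
gripper_force: 0.0
```

{"name": "step_arm", "arguments": {"offset": [[0, 0, 0], [0, 0, 0], [0, 0.006, 0], [0, 0.006, 0], [0, 0, 0]], "roll": [0, 0, 0, 0, 0], "hand": [1, 1, 1, 1, 1]}}

```text
time: 23.68
position: [470.1, -202.7, 113.8]
orientation: [0.994, 0.107, 0.002, 0.002]
wrist_force: [-0.2, -0.0, -0.1]
width: 0.007
gripper_force: 0.0
```

{"name": "step_arm", "arguments": {"offset": [[0, 0.004, 0], [0, 0.004, 0], [0, 0.004, 0], [0, 0.004, 0], [0, 0.004, 0]], "roll": [0, 0, 0, 0, 0], "hand": [1, 1, 1, 1, 1]}}

```text
time: 24.1
position: [472.9, -220.4, 112.9]
orientation: [0.994, 0.108, 0.0, 0.0]
wrist_force: [-0.5, 0.0, 0.3]
width: 0.007
gripper_force: 0.1
```

{"name": "step_arm", "arguments": {"offset": [[0, 0.004, 0], [0, 0.004, 0], [0, 0.004, 0], [0, 0, 0], [0, 0, 0]], "roll": [0, 0, 0, 0, 0], "hand": [1, 1, 1, 1, 1]}}

```text
time: 24.52
position: [475.4, -232.1, 112.7]
orientation: [0.994, 0.107, 0.0, 0.0]
wrist_force: [0.2, 0.7, 0.0]
width: 0.004
gripper_force: 0.0
```

```bash
python3 plan.py 480 -230 250 0.215; python3 top.py 400 560 -345 -150 9
```

```text
t 24.52 pos [ 475.4 -232.1  112.7] az 0.215 tilt [ 0. -0. -1.] q6 0.69 F [0.2 0.7 0. ] w 0.004
roll 0.0 offset mm (after roll) [   4.9   -1.1 -137.3] n 4 per row m [ 0.0012 -0.0003 -0.0343]
```

{"name": "step_arm", "arguments": {"offset": [[0, 0, -0.03], [0, 0, -0.03], [0, 0, -0.03], [0, 0, -0.03], [0, 0, -0.01]], "roll": [0, -0.12, -0.12, -0.12, -0.12], "hand": [-1, -1, -1, -1, -1]}}

```text
time: 24.98
position: [476.8, -232.4, 246.8]
orientation: [0.939, 0.344, 0.002, 0.003]
wrist_force: [0.3, 0.4, -0.1]
width: 0.297
gripper_force: 0.0
```

{"name": "step_arm", "arguments": {"offset": [[0, 0, 0], [0, 0, 0], [0, 0, 0], [0, 0, 0], [0, 0, 0]], "roll": [-0.124, -0.124, -0.124, -0.124, -0.124], "hand": [-1, -1, -1, -1, -1]}}

```text
time: 25.4
position: [475.1, -231.3, 242.7]
orientation: [0.789, 0.614, -0.0, -0.0]
wrist_force: [-0.3, -0.3, -0.5]
width: 0.679
gripper_force: 0.0
```

{"name": "step_arm", "arguments": {"offset": [[0, 0, 0], [0, 0, 0], [0, 0, 0], [0, 0, 0], [0, 0, 0]], "roll": [-0.124, -0.124, -0.124, -0.124, -0.124], "hand": [-1, -1, -1, -1, -1]}}

```text
time: 25.82
position: [475.1, -231.3, 242.6]
orientation: [0.564, 0.826, 0.0, -0.0]
wrist_force: [-1.3, -0.0, 0.5]
width: 0.981
gripper_force: 0.0
```

{"name": "step_arm", "arguments": {"offset": [[0, 0, 0], [0, 0, 0], [0, 0, 0], [0, 0, 0], [0, 0, 0]], "roll": [-0.124, -0.124, -0.124, -0.124, -0.124], "hand": [-1, -1, -1, -1, -1]}}

```text
time: 26.23
position: [475.1, -231.3, 242.6]
orientation: [0.286, 0.958, 0.0, -0.0]
wrist_force: [0.0, -0.2, -0.2]
width: 0.999
gripper_force: 0.0
```

{"name": "step_arm", "arguments": {"offset": [[0, 0, 0], [0, 0, 0], [0, 0, 0], [0, 0, 0], [0, 0, 0]], "roll": [-0.124, -0.124, -0.124, -0.124, -0.124], "hand": [-1, -1, -1, -1, -1]}}

```text
time: 26.65
position: [475.1, -231.3, 242.6]
orientation: [-0.02, 1.0, 0.0, -0.0]
wrist_force: [0.4, 0.3, 0.1]
width: 0.999
gripper_force: 0.0
```

{"name": "step_arm", "arguments": {"offset": [[0, 0, 0], [0, 0, 0], [0, 0, 0]], "roll": [-0.124, -0.06, 0], "hand": [-1, -1, -1]}}

```text
time: 26.9
position: [475.1, -231.3, 242.6]
orientation: [-0.11, 0.994, 0.0, -0.0]
wrist_force: [0.0, -0.8, -0.2]
width: 1.002
gripper_force: 0.0
```

```bash
python3 plan.py 490 -272 240 3.357;python3 look.py 9 w5
```

```text
t 26.9 pos [ 475.1 -231.3  242.6] az -2.922 tilt [-6.e-04  5.e-04 -1.e+00] q6 -2.45 F [ 0.  -0.8 -0.2] w 1.002
roll 0.004 offset mm (after roll) [ -5.8 -42.9   2.6] n 2 per row m [-0.0029 -0.0215  0.0013]
bench z 0.2275536537496805
[176   0 143  26] [ 315.5 -331.4] [ 18.  115.4] -1.35 [-0.379  0.064] 21.8 [13.8 30.5]
[235 172  82 126] [ 496.  -271.1] [ 60.5 119.5] 0.303 [-0.15  -0.049] 23.7 [14.8 31.4]
[ 47 178 138  93] [ 530.3 -416.7] [ 60.9 113.4] 2.587 [ 0.142 -0.088] 20.9 [13.9 28.8]
[512 247  70  24] [458.6 -15.9] [23.6 64.4] -1.295 [-1.209 -0.288] 31.3 [12.9 46.6]
```

View pics/w5.png

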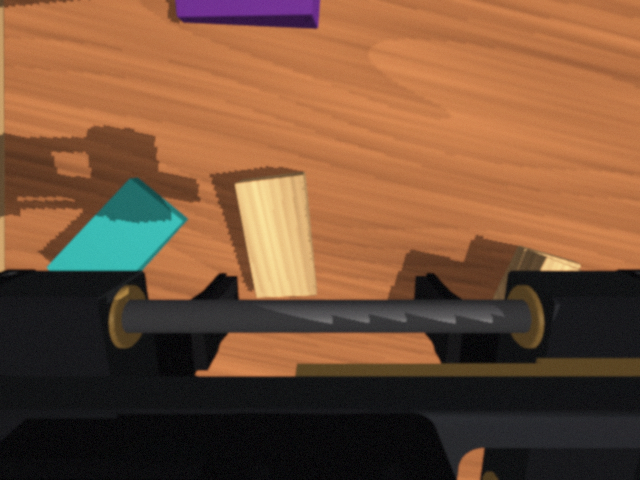

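The view shows wedge4 lying flat at (235–316, 172–297), clear of the turquoise piece. Regrip it across its width.

{"name": "step_arm", "arguments": {"offset": [[0, 0, 0], [-0.004, -0.022, 0.02], [-0.004, -0.0222, 0.03], [0, 0, 0.035], [0, 0, 0.035]], "roll": [-0.084, 0, 0, 0, 0], "hand": [-1, -1, -1, -1, -1]}}

```text
time: 27.37
position: [497.4, -273.2, 122.2]
orientation: [-0.149, 0.989, -0.002, 0.001]
wrist_force: [0.0, 0.8, 0.4]
width: 1.002
gripper_force: 0.0
```

{"name": "step_arm", "arguments": {"offset": [[0, 0, 0.02], [0, 0, 0], [0, 0, 0], [0, 0, 0]], "roll": [0, 0, 0, 0], "hand": [-1, -1, -1, -1]}}

```text
time: 27.7
position: [496.9, -272.0, 103.8]
orientation: [-0.15, 0.989, -0.001, 0.001]
wrist_force: [0.4, -0.3, 0.4]
width: 1.005
gripper_force: 0.0
```

```bash
python3 plan.py 496 -271.1 73.5 -2.838
```

```text
t 27.7 pos [ 496.9 -272.   103.8] az -2.84 tilt [ 0.0016 -0.0013 -1.    ] q6 -2.57 F [ 0.4 -0.3  0.4] w 1.005
roll -0.002 offset mm (after roll) [ 0.6  1.1 30.3] n 1 per row m [0.0006 0.0011 0.0303]
```

{"name": "step_arm", "arguments": {"offset": [[0.0005, 0.001, 0.015], [0, 0, 0.0145], [0, 0, 0], [0, 0, 0], [0, 0, 0]], "roll": [0, 0, 0, 0, 0], "hand": [-1, -1, -1, 1, 1]}}

```text
time: 28.12
position: [496.3, -271.4, 75.0]
orientation: [-0.151, 0.989, -0.001, 0.001]
wrist_force: [0.3, 0.7, -0.2]
width: 0.92
gripper_force: 0.0
```

{"name": "step_arm", "arguments": {"offset": [[0, 0, 0], [0, 0, 0], [0, 0, 0], [0, 0, 0], [0, 0, 0]], "roll": [0, 0, 0, 0, 0], "hand": [1, 1, 1, 1, 1]}}

```text
time: 28.53
position: [495.8, -271.1, 74.0]
orientation: [-0.151, 0.989, -0.001, 0.0]
wrist_force: [-0.2, 0.5, 6.5]
width: 0.69
gripper_force: 30.0
```

```bash
python3 plan.py 513 -150 280 1.466
```

```text
t 28.53 pos [ 495.8 -271.1   74. ] az -2.839 tilt [ 0.0011 -0.001  -1.    ] q6 -2.57 F [-0.2  0.5  6.5] w 0.69
roll 1.978 offset mm (after roll) [ 122.3    4.4 -206. ] n 7 per row m [ 0.0175  0.0006 -0.0294]
```

{"name": "step_arm", "arguments": {"offset": [[0, 0, -0.036], [0, 0, -0.036], [0, 0, -0.036], [0, 0, -0.036], [0, 0, -0.036]], "roll": [0, 0, 0, 0.1236, 0.1236], "hand": [1, 1, 1, 1, 1]}}

```text
time: 28.95
position: [494.8, -270.3, 254.3]
orientation: [-0.025, 1.0, 0.001, -0.001]
wrist_force: [0.5, -0.9, -1.3]
width: 0.686
gripper_force: 30.0
```

{"name": "step_arm", "arguments": {"offset": [[0, 0, -0.026], [0, 0, 0], [0, 0, 0], [0, 0, 0], [0, 0, 0]], "roll": [0.1236, 0.1236, 0.1236, 0.1236, 0.1236], "hand": [1, 1, 1, 1, 1]}}

```text
time: 29.37
position: [495.0, -270.3, 279.0]
orientation: [0.281, 0.96, 0.0, -0.001]
wrist_force: [-1.1, -0.3, -1.0]
width: 0.686
gripper_force: 30.0
```

{"name": "step_arm", "arguments": {"offset": [[0, 0, 0], [0, 0, 0], [0, 0, 0], [0, 0, 0], [0, 0, 0]], "roll": [0.1236, 0.1236, 0.1236, 0.1236, 0.1236], "hand": [1, 1, 1, 1, 1]}}

```text
time: 29.78
position: [494.9, -270.4, 278.6]
orientation: [0.559, 0.829, 0.0, -0.001]
wrist_force: [1.0, -0.0, -0.9]
width: 0.685
gripper_force: 30.0
```

{"name": "step_arm", "arguments": {"offset": [[0, 0, 0], [0, 0, 0], [0, 0, 0], [0, 0, 0], [0.03, 0.001, 0]], "roll": [0.1236, 0.1236, 0.1236, 0.1236, 0], "hand": [1, 1, 1, 1, 1]}}

```text
time: 30.2
position: [499.9, -245.2, 278.9]
orientation: [0.746, 0.666, -0.001, 0.002]
wrist_force: [2.0, -0.4, -1.5]
width: 0.686
gripper_force: 30.0
```

{"name": "step_arm", "arguments": {"offset": [[0.03, 0.001, 0], [0.03, 0.001, 0], [0.03, 0.001, 0], [0, 0, 0], [0, 0, 0]], "roll": [0, 0, 0, 0, 0], "hand": [1, 1, 1, 1, 1]}}

```text
time: 30.62
position: [511.5, -150.2, 278.8]
orientation: [0.742, 0.67, -0.0, -0.001]
wrist_force: [0.2, -1.0, -0.3]
width: 0.685
gripper_force: 30.0
```

```bash
sed -i 's/>-110)/>-85)/' pair.py; python3 pair.py; python3 plan.py 515 -15 160 1.466
```

```text
bench z 0.21177852366980687
band 9
[246   0 136 149] [515.3 -20.5] [111.7 118.5] -0.109 [-0.024 -0.128] 61.7 [44.9 76.1]
band 38
[246   0 136 149] [515.3 -20.5] [111.7 118.5] -0.109 [-0.028 -0.139] 61.9 [45.  76.1]
band 52
[275   0  77 149] [514.5 -20.5] [ 60.1 111.7] 1.464 [-0.016 -0.152] 68.6 [60.7 76.5]
t 30.67 pos [ 511.8 -151.5  279. ] az 1.468 tilt [-7.e-04 -3.e-04 -1.e+00] q6 -0.39 F [ 0.2 -1.3 -1. ] w 0.685
roll 0.002 offset mm (after roll) [136.1 -11.1 119. ] n 5 per row m [ 0.0272 -0.0022  0.0238]
```

{"name": "step_arm", "arguments": {"offset": [[0.0275, -0.0022, 0], [0.0275, -0.0022, 0], [0.0275, -0.0022, 0], [0.0275, -0.0022, 0.02], [0.0275, -0.0022, 0.02]], "roll": [0, 0, 0, 0, 0], "hand": [1, 1, 1, 1, 1]}}

```text
time: 31.08
position: [516.7, -14.7, 239.9]
orientation: [0.744, 0.668, 0.001, 0.002]
wrist_force: [0.6, 0.5, -1.6]
width: 0.683
gripper_force: 30.0
```

{"name": "step_arm", "arguments": {"offset": [[0, 0, 0.035], [0, 0, 0.035], [0, 0, 0], [0, 0, 0], [0, 0, 0]], "roll": [0, 0, 0, 0, 0], "hand": [1, 1, 1, 1, 1]}}

```text
time: 31.5
position: [516.5, -15.2, 170.3]
orientation: [0.744, 0.669, 0.001, 0.001]
wrist_force: [0.8, 0.7, -1.2]
width: 0.682
gripper_force: 30.0
```

```bash
python3 plan.py 514.9 -13 152 1.466
```

```text
t 31.5 pos [516.5 -15.2 170.3] az 1.465 tilt [ 2.e-03 -6.e-04 -1.e+00] q6 -0.14 F [ 0.8  0.7 -1.2] w 0.682
roll -0.001 offset mm (after roll) [ 2.  -1.8 18.3] n 1 per row m [ 0.002  -0.0018  0.0183]
```

{"name": "step_arm", "arguments": {"offset": [[0.002, -0.001, 0.01], [0, 0, 0.006], [0, 0, 0], [0, 0, 0], [0, 0, 0]], "roll": [0, 0, 0, 0, 0], "hand": [1, 1, 1, 1, 1]}}

```text
time: 31.92
position: [515.2, -12.3, 154.4]
orientation: [0.743, 0.669, 0.001, 0.001]
wrist_force: [0.4, 0.2, -1.5]
width: 0.687
gripper_force: 30.0
```

{"name": "step_arm", "arguments": {"offset": [[0, 0, 0.002], [0, 0, 0.002], [0, 0, 0.002], [0, 0, 0]], "roll": [0, 0, 0, 0], "hand": [1, 1, 1, 1]}}

```text
time: 32.25
position: [514.8, -12.0, 147.2]
orientation: [0.743, 0.669, 0.0, 0.0]
wrist_force: [0.7, -1.1, 0.1]
width: 0.691
gripper_force: 30.0
```

{"name": "step_arm", "arguments": {"offset": [[0, 0, 0.002], [0, 0, 0.002], [0, 0, 0]], "roll": [0, 0, 0], "hand": [1, 1, 1]}}

```text
time: 32.5
position: [515.0, -11.7, 143.7]
orientation: [0.743, 0.669, 0.0, 0.0]
wrist_force: [0.2, 1.0, 5.8]
width: 0.687
gripper_force: 30.0
```

{"name": "step_arm", "arguments": {"offset": [[0, 0, 0.002], [0, 0, 0.001], [0, 0, 0], [0, 0, 0]], "roll": [0, 0, 0, 0], "hand": [1, 1, 1, 1]}}

```text
time: 32.83
position: [515.1, -10.8, 141.8]
orientation: [0.743, 0.669, 0.001, 0.0]
wrist_force: [-1.3, 5.0, 13.3]
width: 0.687
gripper_force: 30.0
```

{"name": "step_arm", "arguments": {"offset": [[0, 0, 0.0005], [0, 0, 0]], "roll": [0, 0], "hand": [1, 1]}}

```text
time: 33.0
position: [515.1, -10.6, 141.7]
orientation: [0.743, 0.669, 0.001, 0.0]
wrist_force: [-1.1, 5.9, 15.7]
width: 0.688
gripper_force: 30.0
```

{"name": "step_arm", "arguments": {"offset": [[0, 0, 0], [0, 0, 0], [0, 0, 0], [0, 0, 0], [0, 0, 0]], "roll": [0, 0, 0, 0, 0], "hand": [-1, -1, -1, -1, -1]}}

```text
time: 33.42
position: [514.4, -11.9, 139.3]
orientation: [0.743, 0.669, -0.0, -0.0]
wrist_force: [-0.4, 0.6, -0.8]
width: 0.958
gripper_force: 0.0
```

{"name": "step_arm", "arguments": {"offset": [[0, 0, -0.03], [0, 0, -0.035], [-0.035, 0, -0.035], [-0.035, 0, -0.03], [-0.03, 0, -0.02]], "roll": [0, 0, 0, 0, 0], "hand": [-1, -1, -1, -1, -1]}}

```text
time: 33.83
position: [505.4, -103.4, 283.6]
orientation: [0.743, 0.67, 0.001, 0.001]
wrist_force: [0.7, 0.6, -0.4]
width: 1.0
gripper_force: 0.0
```

{"name": "step_arm", "arguments": {"offset": [[0, 0, 0], [0, 0, 0], [0, 0, 0]], "roll": [0, 0, 0], "hand": [-1, -1, -1]}}

```text
time: 34.08
position: [504.3, -102.1, 280.5]
orientation: [0.743, 0.669, -0.0, -0.001]
wrist_force: [0.4, -0.3, -0.6]
width: 1.002
gripper_force: 0.0
```

```bash
sed -i 's/(52,130)/(52,130),(82,130)/' pair.py; python3 pair.py; python3 plan.py 515 -15 160 1.466
python3 - <<'E'
from look import *
p,d=r.capture("wrist");cv2.imwrite("pics/w6.png",p[:,:,::-1])
s,_=r.capture("scene");c=cv2.resize(s[200:300,260:410],(640,427),interpolation=cv2.INTER_CUBIC)
cv2.imwrite("pics/s6.png",np.hstack([cv2.resize(p[:,:,::-1],(400,300)),cv2.resize(c,(400,300))[:,:,::-1]]))
E
```

```text
bench z 0.20848968333766038
band 9
[263  27 130 178] [516.9  -9.2] [117.4 130.6] -1.718 [0.046 0.103] 79.6 [45.2 90.1]
band 38
[263  27 129 178] [516.9  -9.2] [117.4 130.6] -1.718 [0.046 0.103] 79.6 [45.2 90.1]
band 52
[288  27  83 178] [516.5 -10.1] [ 60.2 131. ] -1.677 [0.007 0.036] 88.3 [77.8 90.2]
band 82
[288  27  83 166] [517.1  -4.5] [ 60.2 119.7] -1.677 [0.001 0.004] 89.0 [87.8 90.2]
t 34.13 pos [ 504.1 -101.5  280.1] az 1.466 tilt [-0.003   0.0017 -1.    ] q6 -0.31 F [-0.1  0.5 -0.4] w 0.998
roll 0.0 offset mm (after roll) [ 87.2   1.8 120.1] n 4 per row m [0.0218 0.0005 0.03  ]
```

View pics/s6.png

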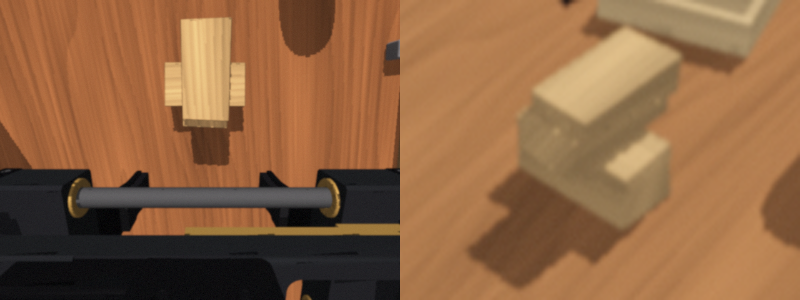

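The pile is four high with a level top at 89 mm. In the wrist view, the top wedge at (205,70) sits about 10 mm too far +y of the wedge below, whose lower end shows at (205,125). That is inside the limit but too close, so I'll regrip, lift slightly and set it back about 9 mm.

{"name": "step_arm", "arguments": {"offset": [[0.0315, 0.0006, 0], [0.0315, 0.0005, 0], [0.0315, 0.0005, 0.03], [0, 0, 0.035], [0, 0, 0.035]], "roll": [0, 0, 0, 0, 0], "hand": [-1, -1, -1, -1, -1]}}

```text
time: 34.65
position: [516.3, -7.0, 181.6]
orientation: [0.741, 0.671, 0.0, 0.0]
wrist_force: [0.1, -0.5, 0.0]
width: 1.0
gripper_force: 0.0
```

{"name": "step_arm", "arguments": {"offset": [[0, 0, 0.015], [0, 0, 0], [0, 0, 0], [0, 0, 0]], "roll": [0, 0, 0, 0], "hand": [-1, -1, -1, -1]}}

```text
time: 34.98
position: [516.9, -9.6, 168.0]
orientation: [0.743, 0.669, 0.0, 0.0]
wrist_force: [0.8, -0.5, 0.4]
width: 1.002
gripper_force: 0.0
```

```bash
python3 plan.py 516 -7 141 1.466
```

```text
t 34.98 pos [516.9  -9.6 168. ] az 1.467 tilt [ 8.e-04 -1.e-04 -1.e+00] q6 -0.13 F [ 0.8 -0.5  0.4] w 1.002
roll 0.001 offset mm (after roll) [ 2.5 -1.2 27. ] n 1 per row m [ 0.0025 -0.0012  0.027 ]
```

{"name": "step_arm", "arguments": {"offset": [[0.0025, 0, 0.014], [0, 0, 0.0125], [0, 0, 0], [0, 0, 0], [0, 0, 0]], "roll": [0, 0, 0, 0, 0], "hand": [-1, -1, -1, 1, 1]}}

```text
time: 35.4
position: [517.4, -7.7, 142.4]
orientation: [0.743, 0.669, 0.001, 0.001]
wrist_force: [-0.7, -0.0, 0.2]
width: 0.917
gripper_force: 0.0
```

{"name": "step_arm", "arguments": {"offset": [[0, 0, 0], [0, 0, 0], [0, 0, 0], [0, 0, 0], [0, 0, 0]], "roll": [0, 0, 0, 0, 0], "hand": [1, 1, 1, 1, 1]}}

```text
time: 35.82
position: [516.7, -7.5, 141.7]
orientation: [0.743, 0.669, 0.0, 0.0]
wrist_force: [-0.9, 1.0, 4.6]
width: 0.687
gripper_force: 30.0
```

{"name": "step_arm", "arguments": {"offset": [[0, 0, -0.004], [0, 0, 0], [-0.005, 0, 0], [-0.0045, 0, 0], [0, 0, 0]], "roll": [0, 0, 0, 0, 0], "hand": [1, 1, 1, 1, 1]}}

```text
time: 36.23
position: [515.6, -17.8, 144.9]
orientation: [0.743, 0.669, -0.0, 0.0]
wrist_force: [-0.1, -0.1, -0.8]
width: 0.688
gripper_force: 30.0
```

{"name": "step_arm", "arguments": {"offset": [[0, 0, 0.001], [0, 0, 0.001], [0, 0, 0]], "roll": [0, 0, 0], "hand": [1, 1, 1]}}

```text
time: 36.48
position: [515.7, -17.1, 143.2]
orientation: [0.743, 0.669, -0.0, 0.0]
wrist_force: [-0.8, 0.2, 1.8]
width: 0.688
gripper_force: 30.0
```

{"name": "step_arm", "arguments": {"offset": [[0, 0, 0], [0, 0, 0], [0, 0, 0], [0, 0, 0], [0, 0, 0]], "roll": [0, 0, 0, 0, 0], "hand": [0.2, 0, -0.4, -1, -1]}}

```text
time: 36.9
position: [515.7, -16.8, 143.0]
orientation: [0.743, 0.669, 0.0, -0.0]
wrist_force: [0.2, 0.3, -1.3]
width: 0.775
gripper_force: 0.0
```

{"name": "step_arm", "arguments": {"offset": [[0, 0, 0], [0, 0, 0], [0, 0, -0.03], [0, 0, -0.035], [-0.035, 0, -0.035]], "roll": [0, 0, 0, 0, 0], "hand": [-1, -1, -1, -1, -1]}}

```text
time: 37.32
position: [512.1, -43.0, 238.5]
orientation: [0.742, 0.671, 0.0, -0.002]
wrist_force: [2.1, -1.3, -0.3]
width: 0.989
gripper_force: 0.0
```

{"name": "step_arm", "arguments": {"offset": [[-0.035, 0, -0.03], [-0.03, 0, -0.01], [0, 0, 0], [0, 0, 0], [0, 0, 0]], "roll": [0, 0, 0, 0, 0], "hand": [-1, -1, -1, -1, -1]}}

```text
time: 37.73
position: [505.4, -107.0, 274.1]
orientation: [0.743, 0.669, -0.0, -0.001]
wrist_force: [-0.3, 0.4, 0.8]
width: 1.002
gripper_force: 0.0
```

```bash
python3 pair.py; python3 plan.py 515 -15 160 1.466
cat > sc.py <<'E'
from look import *
# scene view: outline corners of the low parts, rays onto planes
p,d=r.capture("scene");m=r.camera_model("scene");W=cloud(d,m["K"],m["pose"])
s=(d>0)&(W[...,0]>430)&(W[...,0]<600)&(W[...,1]>-110)&(W[...,1]<80)
x=np.array([np.cos(-.105),np.sin(-.105)]);y=np.array([-x[1],x[0]])
for a,b in((4,11),(16,29),(34,42),(48,56),(64,74),(79,86)):
    P=W[s&(W[...,2]>a)&(W[...,2]<b)][:,:2]-[515,-17]
    print((a,b),"x ends",np.percentile(P@x,[1,99]).round(1),"y ends",np.percentile(P@y,[1,99]).round(1),len(P))
E
python3 sc.py
```

```text
bench z 0.2050292680638961
band 9
[260  30 132 170] [514.2 -14.8] [117.3 119.8] -1.642 [0.055 0.051] 80.9 [45.2 91.6]
band 38
[260  30 132 170] [514.2 -14.8] [117.3 119.8] -1.642 [0.055 0.051] 80.9 [45.2 91.6]
band 52
[286  30  85 170] [516.2 -14. ] [ 62.  119.9] -1.677 [0.002 0.004] 90.4 [89.2 91.7]
band 82
[286  30  85 170] [517.1 -14.1] [ 60.2 119.9] -1.677 [0.002 0.004] 90.4 [89.2 91.7]
t 37.78 pos [ 505.3 -106.5  273.8] az 1.466 tilt [-0.0023  0.0015 -1.    ] q6 -0.32 F [0.2 0.4 0. ] w 1.001
roll 0.0 offset mm (after roll) [9.200e+01 1.000e-01 1.138e+02] n 4 per row m [0.023  0.     0.0284]
(4, 11) x ends [-55.2  60.2] y ends [-73.   30.7] 148
(16, 29) x ends [-55.4  58.2] y ends [-36.   25.5] 181
(34, 42) x ends [-56.3  60.5] y ends [-34.2  24.8] 110
(48, 56) x ends [-25.9  33.3] y ends [-65.   51.7] 176
(64, 74) x ends [-28.6  33.1] y ends [-62.8  57.4] 211
(79, 86) x ends [-24.3  33.7] y ends [-61.6  56.5] 165
```

The top is level at 90.4 mm. Seen from the scene camera, the ends and sides of each pair line up within 1–3 mm, and the arm is clear. Handing in.

```bash
python3 -c "
from bench import r
print(r.hand_in())"
```

```text
the job is handed in; nothing more can be done
None
```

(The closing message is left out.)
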